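# Clamp a cylinder head on the leak-test stand

### The arm

A 6-joint arm with a two-finger parallel gripper is mounted at the origin on the work surface. World frame = base frame: x ahead of the robot, y to its left, z up, the work surface at z = 0. Lengths are in m, angles in rad, forces in N, time in s.
With the tool pointing down it reaches from about 0.375 to 0.9 m from the base axis. Payload 3.1 kg.
Tool frame: the origin (TCP) lies at the very end of the fingers, on their centre line; the grasp point (between the pads) lies 19 mm behind it; z points along the fingers, y is the direction in which the jaws open and shut (so a half turn about z gives the same grasp; the last joint's range is limited). The gripper opens to 87 mm and grips with 3 to 60 N. Pads are 19 mm wide; open, the fingers measure 117 mm over their backs; the gripper's body (75 mm by 190 mm) begins 51 mm behind the grasp point.
Start: joints at [1.089, 0.527, 1.433, -0, 1.181, -0.178], TCP at [0.186, 0.597, 0.223] pointing down, gripper open.
Joint ranges: [-3.08, 3.08], [-0.75, 2.2], [0.22, 2.44], [-1.43, 4.57], [0, 2.65], [-2.85, 2.85]. Speed limits (rad/s): [2.79, 2.79, 3.14, 3.14, 3.14, 3.14].

### API

Orientations are given as a unit quaternion [x, y, z, w].
In Python, from rig import robot gives the robot as it stands. The module is installed in compiled form; this text tells all that it offers.
- The arm moves only by the tool send_rows, never from a script. Its argument "deltas" is a list of rows, each an object of numbers: "tx", "ty", "tz": the shift along the tool's x, y, z in cm; "rx", "ry", "rz": the turn, a rotation vector about the tool's x, y, z in rad. A call has 1 to 5 rows; each row is the pose to reach, as a shift and turn from the pose commanded when the call began, along the tool's axes at that moment; what a row does not reach only later rows make up. A row lasts 1/12 s, in which the tool goes at most 41.7 mm and 7.16 degrees, less where a joint would pass 70% of its speed; a pose out of reach is approached as far as the arm can. A call with a gripper value outside its range is refused whole. "claw" is the finger opening in cm, from 0 to 8.7, set as the call begins (left out, the last holds). The fingers move at their own pace and stop on an object; "squeeze" is the grip in N (left out, the last holds). Time passes only in rows, so rows that repeat a pose let the fingers close. It gives the time, the measured TCP pose, the force and the opening at its end, in the units of the state.
- robot.get_obs(): the state, without advancing time (a new reading comes with each control period).
- robot.camera(name): name is "scene" or "top"; returns a dict with "color" (480x640x3 uint8, red, green, blue), "z_map" (480x640 float32, m along the optical axis (not along the pixel's ray), 0 where there is no reading), "intrinsics" (3x3 intrinsics, pixels), "distortion" ([k1, k2, p1, p2, k3] as OpenCV has them; the pictures are not rectified), "R" (3x3) and "t" (3): a world point X has camera coordinates R X + t. Camera axes: x right, y down, z forward; pixel columns grow to the right and rows downward; lengths in m; the calibration is good to about 2 mm. A picture is of the moment at which its call begins.
- robot.hand_in(): hands the job in, once; it reports no verdict.
Trained networks look in the newest picture that a camera, given by its name, has taken for a name from the list of things; names that differ only in an ending like _2 or _b are one class to them, and where a whole thing is asked for, a point or a joint stands for the part that bears it (a point fixed in the world has none). Each returns a list of dicts, best first, with "p" (0 to 1); they miss things now and then, are a little off and sometimes report something else, mostly with a low value. They report only what shows in the picture. A call takes as long as a camera call. They do not tell look-alikes from the thing itself.
- robot.outline_of(label, camera): "pixels" (480x640 bool, what is visible of it) and "xy" ([column, row] in pixels, amid what is visible of it).
- robot.tip_of(label, camera): "xy" ([column, row] in pixels: a listed point, or the origin of a listed thing).
The state is a dict: "time": time; "q": joint angles; "joint_velocities": joint speeds; "joint_torque": joint torques, N m; "position": TCP position; "tool_rot": TCP orientation; "ft_force": force on the tool from outside, world axes, zero at the start; "moment": the same for the moment, N m; "grip_width": finger opening in m.
Only numpy, scipy, OpenCV 4.12 (cv2) and the standard library are available. Lean on these libraries where they do the work, as an engineer would, in place of code of your own. Each camera call takes 0.05 s, during which the arm holds its last target.

### The job

Clamp the finned cylinder head in the leak-test stand: swing the red handle that is folded into the handwheel fully up, crank it clockwise (seen from above) until the pressure plate has come down and bears firmly on the head, without forcing it, then fold the handle flat back into the wheel so that nobody catches on it. Leave the head where it stands, still tightly clamped, and do not disturb the other things on the table.

Things in the scene. Friction and masses are not known exactly. Their poses are not given: they have to be found in the camera images.
- stand: Leak-test stand for cylinder heads, fixed to the table: blue base 230 x 290 x 22 mm with a 6 mm black rubber sealing mat (top 28 mm above the table), two steel columns (26 mm thick, 112 mm either side, along y), and a blue bridge across them, 58 x 272 mm, 146 to 184 mm high with a brass spindle nut up to 193 mm. Origin: centre of the underside; z up. The upright spindle axis passes through the origin.
- wheel_center (a point): Centre of the aluminium handwheel, in its rim's middle plane on the upright spindle axis, about 220 mm above the table. 200 mm over the rim, rim bar 18 mm thick; hub 40 mm across, its screw head 11 mm above this point; three 13 mm spokes at 60, 180, 300 degrees from the handle hinge. x points to the hinge. Turning takes 0.25 N m (3 to 4 N at the handle), more once the plate bears; it stays where left.
- handle_hinge (a point): Hinge pin of the folding handle, in a fork (27 mm wide, reaching 9 mm above the pin) on the rim: 88 mm from the spindle axis, 24 mm above wheel_center. The pin is level, tangent to the rim. Folded, the handle lies level above the wheel from here towards the spindle; swung out it stands straight up from here and serves as the crank handle.
- grip_mid (a point): Middle of the red grip, on its axis, 45 mm from the hinge pin. A round sleeve, 22 mm thick, from 16 to 73 mm from the pin, spinning freely on its own axis; a steel end cap reaches to 76 mm. Folded, its underside is 4 mm above the rim's top, with open space beside it down to the spokes. Site axes: x along the handle towards the pin, y along the pin.
- fold_handle (a joint): Angle of the folding handle, rad: 0 folded flat into the wheel, 1.57 standing upright, stop at 1.60. A stiff hinge (0.05 N m): it stays wherever it is left and has to be pushed or led all the way.
- plate: Steel pressure plate under the bridge, 106 x 106 x 20 mm, black rubber face; origin: centre of its underside. Cannot turn; plate and wheel sink 6 mm per clockwise turn (from above). Starts 7 to 15 mm above the head, 1.2 to 2.5 turns. After touching, a tenth of a turn more presses firmly (about 7 N at the handle) and stays so by itself; a fifth of a turn or more (over 13 N) crushes it.
- head: Grey finned aluminium cylinder head, 130 x 120 mm over its fins, 66 mm high, flat on top (76 x 68 mm), 1.4 to 2.1 kg, with a port stub at either end; stands loose on the rubber mat under the plate. Origin: centre of its underside; z up.
- carton: Red parts carton, 90 x 70 x 65 mm, beside the stand. Origin: centre of its underside.
- piston: Aluminium piston standing on its skirt, 64 mm across, 66 mm high, beside the stand. Origin: centre of its underside.
- can: Yellow spray can, 60 mm across, 150 mm high, beside the stand. Origin: centre of its underside.
There are look-alikes about, which are no part of the job. What is shaped like the head but blue or orange is not meant.

How it is judged:
By the outcome, as a careful person would: the job done as asked, in the order asked, and still so for the second after the job is handed in, with the robot touching nothing.
It also fails if it takes over 72 s, if anything falls off the work surface, if the arm or the gripper's body presses on something with over 40 N, if the wrist force passes 120 N, or if a joint passes its speed limit or range.

## Working session

There is one attempt and no reset: what is moved stays moved. The work goes in short steps, Python scripts to look and compute and a tool call to move; the robot and the scene stay as the last step left them, time stands still between calls to the robot, and variables do not carry over. Pictures are saved under pics/ and viewed, and the job is handed in when it is done.

Besides the shell and the picture viewer there is one more tool, called by a JSON object that holds its "method" and its "body", one argument or row to a line. send_rows: Moves the arm, as the interface text tells. Its arguments: {"type":"object","properties":{"deltas":{"type":"array","items":{"type":"object","properties":{"tx":{"type":"number"},"ty":{"type":"number"},"tz":{"type":"number"},"rx":{"type":"number"},"ry":{"type":"number"},"rz":{"type":"number"}}}},"claw":{"type":"number"},"squeeze":{"type":"number"}},"required":["deltas"]}

```bash
mkdir -p pics; ls; cat > h.py <<'E'
import numpy as np, cv2, json
from rig import robot
from scipy.spatial.transform import Rotation as Ro
def cam(n):
    c=robot.camera(n); return c
def save(c,name): cv2.imwrite('pics/'+name,cv2.cvtColor(c['color'],cv2.COLOR_RGB2BGR))
def ray(c,uv):
    p=cv2.undistortPoints(np.array([[uv]],float),c['intrinsics'],np.array(c['distortion'],float))[0,0]
    return np.array([p[0],p[1],1.])
def pt(c,uv,z=None):
    r=ray(c,uv)
    if z is None:
        u,v=int(round(uv[0])),int(round(uv[1])); z=c['z_map'][v,u]
    return c['R'].T@(r*z-c['t'])
def at_h(c,uv,h):
    d=c['R'].T@ray(c,uv); o=-c['R'].T@c['t']
    return o+d*(h-o[2])/d[2]
def proj(c,X):
    rv=cv2.Rodrigues(np.array(c['R'],float))[0]
    return cv2.projectPoints(np.array(X,float).reshape(-1,1,3),rv,np.array(c['t'],float),c['intrinsics'],np.array(c['distortion'],float))[0].reshape(-1,2)
def cloud(c):
    v,u=np.mgrid[0:480,0:640]
    p=cv2.undistortPoints(np.stack([u,v],-1).reshape(-1,1,2).astype(float),c['intrinsics'],np.array(c['distortion'],float)).reshape(480,640,2)
    z=c['z_map']; P=np.dstack([p*z[...,None],z])
    W=(P-np.array(c['t']))@np.array(c['R']); W[z==0]=np.nan
    return W
E
python3 - <<'E'
from h import *
np.set_printoptions(precision=4,suppress=True)
print(robot.get_obs())
for n in('scene','top'):
    c=cam(n); save(c,n+'0.png'); print(n,-c['R'].T@c['t'],c['intrinsics'][0,0])
    for l in('stand','wheel_center','handle_hinge','grip_mid','plate','head','carton','piston','can'):
        for d in robot.tip_of(l,n)[:3]:
            u=d['xy']; print(l,d['p'],u, pt(c,u))
E
```

```text
pics
{'time': 0.0, 'q': array([ 1.0895,  0.5285,  1.4339, -0.    ,  1.1814, -0.1785]), 'joint_velocities': array([ 0.0002, -0.0005, -0.0001, -0.0015,  0.0009, -0.0004]), 'joint_torque': array([ -0.0001, -44.0039, -17.659 ,   0.0633,   0.0583,  -0.0002]), 'position': array([0.186 , 0.5959, 0.2216]), 'tool_rot': array([ 0.1508,  0.9886, -0.001 , -0.0003]), 'ft_force': array([ 0.6157, -0.0567, -0.5911]), 'moment': array([ 0.0344, -0.0136,  0.0508]), 'grip_width': 0.08707581339459618}
scene [ 1.2008 -0.2237  1.1832] 582.9376729269574
stand 0.76 [273.3, 281.1] [ 0.5776 -0.0384  0.0737]
wheel_center 0.93 [264.8, 225.6] [ 0.5517 -0.0351  0.248 ]
handle_hinge 0.56 [253.2, 256.6] [ 0.6074 -0.0814  0.244 ]
handle_hinge 0.5 [151.7, 306.6] [ 0.5161 -0.2983  0.0545]
grip_mid 0.66 [263.0, 236.6] [ 0.5769 -0.0486  0.2512]
plate 0.59 [269.6, 255.9] [ 0.5601 -0.035   0.149 ]
head 0.95 [411.3, 276.5] [0.6877 0.2472 0.0623]
head 0.78 [302.2, 385.0] [ 1.2008 -0.2237  1.1832]
head 0.59 [139.5, 237.2] [ 0.3319 -0.2749  0.0615]
carton 0.93 [338.3, 225.0] [0.4959 0.1598 0.0661]
piston 0.85 [191.8, 349.7] [ 0.6533 -0.2496  0.0656]
can 0.8 [151.4, 305.5] [ 0.5142 -0.2981  0.0561]
top [0.4674 0.0561 1.1208] 466.2454930735554
stand 0.79 [354.4, 252.2] [ 0.5247 -0.0088  0.1933]
wheel_center 0.96 [362.4, 245.1] [ 0.5359 -0.0217  0.2305]
handle_hinge 0.88 [389.4, 204.0] [ 0.6123 -0.0722  0.2467]
grip_mid 0.69 [380.3, 229.7] [ 0.5635 -0.0542  0.2475]
grip_mid 0.43 [358.9, 248.7] [ 0.5295 -0.0154  0.2248]
plate 0.94 [358.5, 248.3] [ 0.5302 -0.0145  0.2253]
head 0.98 [466.8, 362.1] [ 0.2876 -0.2632  0.064 ]
head 0.73 [228.2, 199.4] [0.6553 0.2692 0.0658]
head 0.6 [365.3, 145.7] [ 0.7783 -0.0456  0.0648]
carton 0.85 [271.6, 285.5] [0.4586 0.1698 0.0653]
piston 0.79 [449.9, 215.4] [ 0.6151 -0.2353  0.0652]
can 0.65 [468.8, 274.7] [ 0.4803 -0.2704  0.0762]
```

View pics/scene0.png

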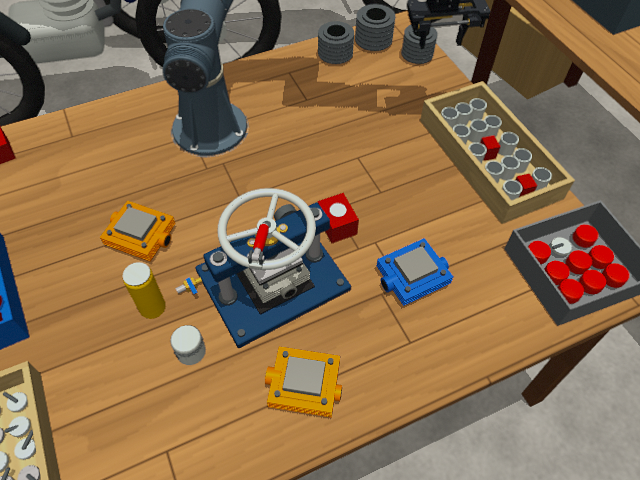

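View pics/top0.png

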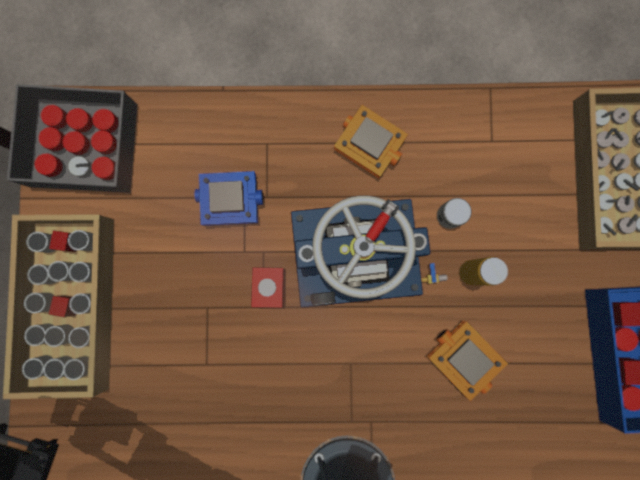

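```bash
cat >> h.py <<'E'
from scipy.optimize import least_squares
def rim(c):
    W=cloud(c); m=(W[...,2]>0.20)&(W[...,2]<0.30)&(np.hypot(W[...,0]-.54,W[...,1]+.025)<.14)
    P=W[m]; col=c['color'][m].astype(int)
    red=(col[:,0]>120)&(col[:,1]<70)&(col[:,2]<70)
    Q=P[~red]; 
    f=lambda p:np.abs(np.hypot(Q[:,0]-p[0],Q[:,1]-p[1])-.091)
    s=least_squares(lambda p:np.clip(f(p),0,.03),[.54,-.025],loss='soft_l1',f_scale=.004).x
    k=f(s)<.005
    return s,np.median(Q[k,2]),np.percentile(Q[k,2],95),P[red]
E
python3 - <<'E'
from h import *
np.set_printoptions(precision=4,suppress=True)
for n in('scene','top'):
    c=cam(n); s,zm,zt,R=rim(c); print(n,s,zm,zt,len(R),R.mean(0) if len(R) else '')
    if len(R):
        r=R[:,:2]-s; print('ang',np.degrees(np.arctan2(r[:,1].mean(),r[:,0].mean())), np.hypot(*r.T).min(),np.hypot(*r.T).max(),np.percentile(R[:,2],95))
    i=c['color']; u,v=(265,250) if n=='scene' else (362,250)
    cv2.imwrite(f'pics/{n}z.png',cv2.cvtColor(cv2.resize(i[v-75:v+75,u-100:u+100],(800,600),interpolation=cv2.INTER_CUBIC),cv2.COLOR_RGB2BGR))
E
```

```text
scene [ 0.5379 -0.0278] 0.22277683497121367 0.2385927600370932 244 [ 0.5715 -0.0512  0.2473]
ang -34.80330842224371 0.010692913092291775 0.06797456151152871 0.25134437722924713
top [ 0.5341 -0.0233] 0.2241807729422478 0.2425270962791145 268 [ 0.5704 -0.0487  0.2486]
ang -34.914979562222136 0.017375921446844533 0.07326003368561829 0.2519948900084367
```

View pics/scenez.png

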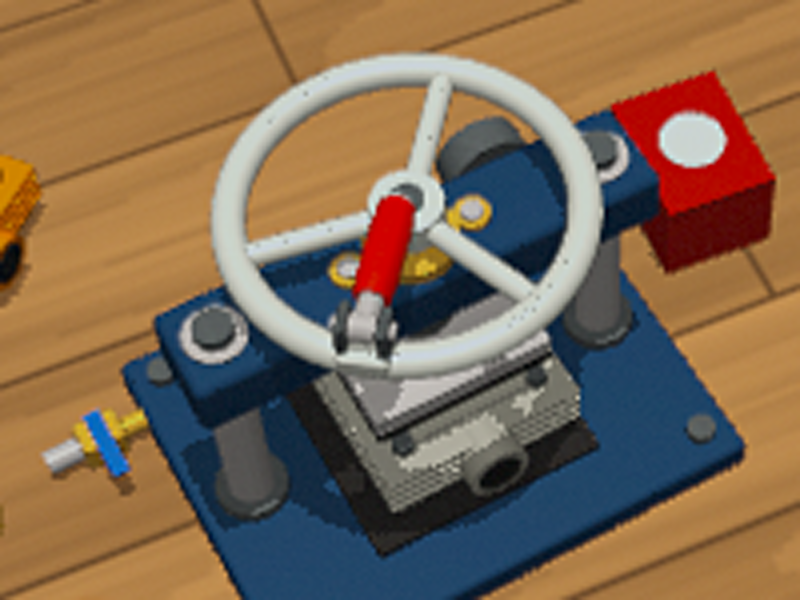

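View pics/topz.png

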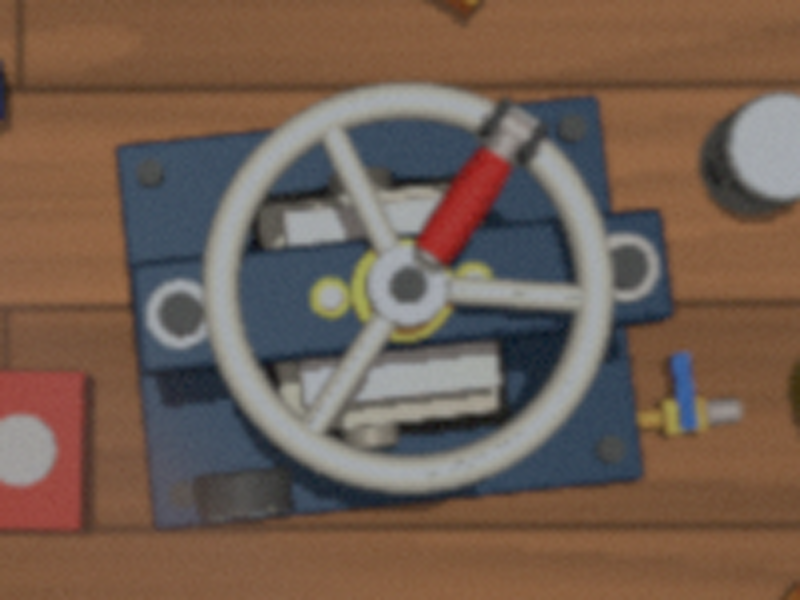

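{"method": "send_rows", "body": {
  "deltas": [
    {"tz": -4},
    {"tz": -8},
    {"tz": -12},
    {"tx": -3, "ty": -2.7, "tz": -12},
    {"tx": -6, "ty": -5.4, "tz": -12}
  ],
  "claw": 5
}}

```text
schema error: expected keys tx, ty, tz, rx, ry, rz
```

{"method": "send_rows", "body": {
  "deltas": [
    {"tx": -3, "ty": -2.6},
    {"tx": -6, "ty": -5.3},
    {"tx": -9, "ty": -8},
    {"tx": -12, "ty": -10.7},
    {"tx": -15, "ty": -13.4}
  ]
}}

```text
schema error: expected keys tx, ty, tz, rx, ry, rz
```

{"method": "send_rows", "body": {
  "deltas": [
    {"tx": -3, "ty": -2.6},
    {"tx": -6, "ty": -5.3},
    {"tx": -9, "ty": -8},
    {"tx": -12, "ty": -10.7},
    {"tx": -15, "ty": -13.4}
  ]
}}

```text
schema error: expected keys tx, ty, tz, rx, ry, rz
```

{"method": "send_rows", "body": {
  "deltas": [
    {"tx": -3, "ty": -2.6, "rz": 0.06},
    {"tx": -6, "ty": -5.3, "rz": 0.13},
    {"tx": -9, "ty": -8, "rz": 0.2},
    {"tx": -12, "ty": -10.7, "rz": 0.27},
    {"tx": -14, "ty": -12.5, "rz": 0.31}
  ]
}}

```text
schema error: expected keys tx, ty, tz, rx, ry, rz
```

All six keys are needed in each row.

{"method": "send_rows", "body": {
  "deltas": [
    {"tx": 0, "ty": 0, "tz": -4, "rx": 0, "ry": 0, "rz": 0},
    {"tx": 0, "ty": 0, "tz": -8, "rx": 0, "ry": 0, "rz": 0},
    {"tx": 0, "ty": 0, "tz": -12, "rx": 0, "ry": 0, "rz": 0},
    {"tx": -3, "ty": -2.7, "tz": -12, "rx": 0, "ry": 0, "rz": 0},
    {"tx": -6, "ty": -5.4, "tz": -12, "rx": 0, "ry": 0, "rz": 0}
  ],
  "claw": 5
}}

```text
time: 1.52
position: [0.2282, 0.5292, 0.3461]
tool_rot: [0.149, 0.989, 0.004, 0.002]
ft_force: [1.1, -1.0, -0.4]
grip_width: 0.0612
```

{"method": "send_rows", "body": {
  "deltas": [
    {"tx": -3, "ty": -2.6, "tz": 0, "rx": 0, "ry": 0, "rz": 0},
    {"tx": -6, "ty": -5.3, "tz": 0, "rx": 0, "ry": 0, "rz": 0},
    {"tx": -9, "ty": -8, "tz": 0, "rx": 0, "ry": 0, "rz": 0},
    {"tx": -12, "ty": -10.7, "tz": 0, "rx": 0, "ry": 0, "rz": 0},
    {"tx": -15, "ty": -13.4, "tz": 0, "rx": 0, "ry": 0, "rz": 0}
  ]
}}

```text
time: 1.93
position: [0.3312, 0.3528, 0.3428]
tool_rot: [0.151, 0.989, 0.0, 0.0]
ft_force: [1.2, 0.8, -0.2]
grip_width: 0.0504
```

{"method": "send_rows", "body": {
  "deltas": [
    {"tx": -3, "ty": -2.6, "tz": 0, "rx": 0, "ry": 0, "rz": 0},
    {"tx": -6, "ty": -5.3, "tz": 0, "rx": 0, "ry": 0, "rz": 0},
    {"tx": -9, "ty": -8, "tz": 0, "rx": 0, "ry": 0, "rz": 0},
    {"tx": -12, "ty": -10.7, "tz": 0, "rx": 0, "ry": 0, "rz": 0},
    {"tx": -15, "ty": -13.4, "tz": 0, "rx": 0, "ry": 0, "rz": 0}
  ]
}}

```text
time: 2.35
position: [0.4345, 0.18, 0.3429]
tool_rot: [0.151, 0.989, 0.0, 0.0]
ft_force: [0.5, 0.3, 0.1]
grip_width: 0.0497
```

{"method": "send_rows", "body": {
  "deltas": [
    {"tx": -3, "ty": -2.6, "tz": 0, "rx": 0, "ry": 0, "rz": 0.06},
    {"tx": -6, "ty": -5.3, "tz": 0, "rx": 0, "ry": 0, "rz": 0.13},
    {"tx": -9, "ty": -8, "tz": 0, "rx": 0, "ry": 0, "rz": 0.2},
    {"tx": -12, "ty": -10.7, "tz": 0, "rx": 0, "ry": 0, "rz": 0.27},
    {"tx": -14, "ty": -12.5, "tz": 0, "rx": 0, "ry": 0, "rz": 0.31}
  ]
}}

```text
time: 2.77
position: [0.5321, 0.0173, 0.3427]
tool_rot: [0.304, 0.953, -0.0, 0.001]
ft_force: [0.6, 0.2, -0.4]
grip_width: 0.0498
```

{"method": "send_rows", "body": {
  "deltas": [
    {"tx": -3.5, "ty": -1.6, "tz": 0, "rx": 0, "ry": 0, "rz": 0},
    {"tx": -7, "ty": -3.2, "tz": 0, "rx": 0, "ry": 0, "rz": 0},
    {"tx": -7, "ty": -3.2, "tz": 2, "rx": 0, "ry": 0, "rz": 0},
    {"tx": -7, "ty": -3.2, "tz": 5, "rx": 0, "ry": 0, "rz": 0},
    {"tx": -7, "ty": -3.2, "tz": 6, "rx": 0, "ry": 0, "rz": 0}
  ]
}}

```text
time: 3.18
position: [0.5672, -0.0461, 0.2789]
tool_rot: [0.302, 0.953, -0.0, -0.003]
ft_force: [-1.6, 0.5, -1.1]
grip_width: 0.0498
```

```bash
python3 - <<'E'
from h import *
np.set_printoptions(precision=4,suppress=True)
for n in('scene','top'):
    c=cam(n); i=c['color']; u,v=(265,250) if n=='scene' else (362,250)
    cv2.imwrite(f'pics/{n}z1.png',cv2.cvtColor(cv2.resize(i[v-75:v+75,u-100:u+100],(800,600),interpolation=cv2.INTER_CUBIC),cv2.COLOR_RGB2BGR))
    print(robot.tip_of('grip_mid',n)[:1])
print(robot.get_obs()['position'])
E
```

```text
[{'xy': [262.7, 238.0], 'p': 0.75}]
[{'xy': [379.2, 226.0], 'p': 0.49}]
[ 0.5695 -0.0453  0.2834]
```

View pics/scenez1.png

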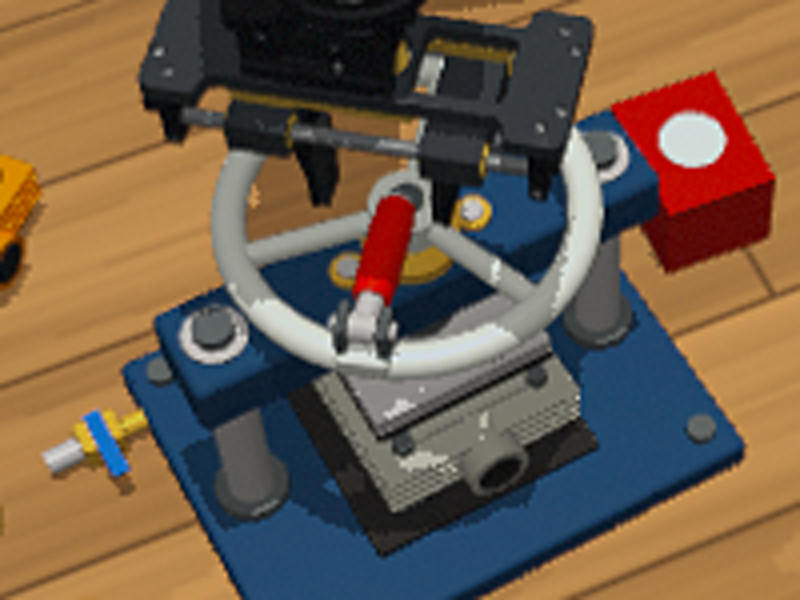

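{"method": "send_rows", "body": {
  "deltas": [
    {"tx": -0.4, "ty": -0.3, "tz": 1.5, "rx": 0, "ry": 0, "rz": 0},
    {"tx": -0.4, "ty": -0.3, "tz": 3, "rx": 0, "ry": 0, "rz": 0},
    {"tx": -0.4, "ty": -0.3, "tz": 4.5, "rx": 0, "ry": 0, "rz": 0},
    {"tx": -0.4, "ty": -0.3, "tz": 5.5, "rx": 0, "ry": 0, "rz": 0},
    {"tx": -0.4, "ty": -0.3, "tz": 5.5, "rx": 0, "ry": 0, "rz": 0}
  ]
}}

```text
time: 3.8
position: [0.5702, -0.0498, 0.227]
tool_rot: [0.301, 0.954, -0.0, -0.001]
ft_force: [-0.1, 0.4, 0.1]
grip_width: 0.0501
```

{"method": "send_rows", "body": {
  "deltas": [
    {"tx": 0, "ty": 0, "tz": 0, "rx": 0, "ry": 0, "rz": 0},
    {"tx": 0, "ty": 0, "tz": 0, "rx": 0, "ry": 0, "rz": 0},
    {"tx": 0, "ty": 0, "tz": 0, "rx": 0, "ry": 0, "rz": 0},
    {"tx": 0, "ty": 0, "tz": 0, "rx": 0, "ry": 0, "rz": 0},
    {"tx": 0, "ty": 0, "tz": 0, "rx": 0, "ry": 0, "rz": 0}
  ],
  "claw": 1.5,
  "squeeze": 8
}}

```text
time: 4.22
position: [0.5711, -0.0505, 0.2283]
tool_rot: [0.302, 0.953, 0.0, 0.001]
ft_force: [-0.0, -0.5, 0.1]
grip_width: 0.0247
```

```bash
python3 - <<'E'
from h import *
np.set_printoptions(precision=4,suppress=True)
for n in('scene','top'):
    c=cam(n); i=c['color']; u,v=(265,250) if n=='scene' else (362,250)
    cv2.imwrite(f'pics/{n}z2.png',cv2.cvtColor(cv2.resize(i[v-75:v+75,u-100:u+100],(800,600),interpolation=cv2.INTER_CUBIC),cv2.COLOR_RGB2BGR))
o=robot.get_obs();print(o['position'],o['ft_force'],o['moment'],o['grip_width'],o['q'])
E
```

```text
[ 0.5705 -0.0511  0.228 ] [-1.4827 -2.7731  2.3003] [-0.3803  0.2245  0.1059] 0.02152521981847568 [-0.2835  0.4507  1.56   -0.002   1.1308 -1.2413]
```

View pics/scenez2.png

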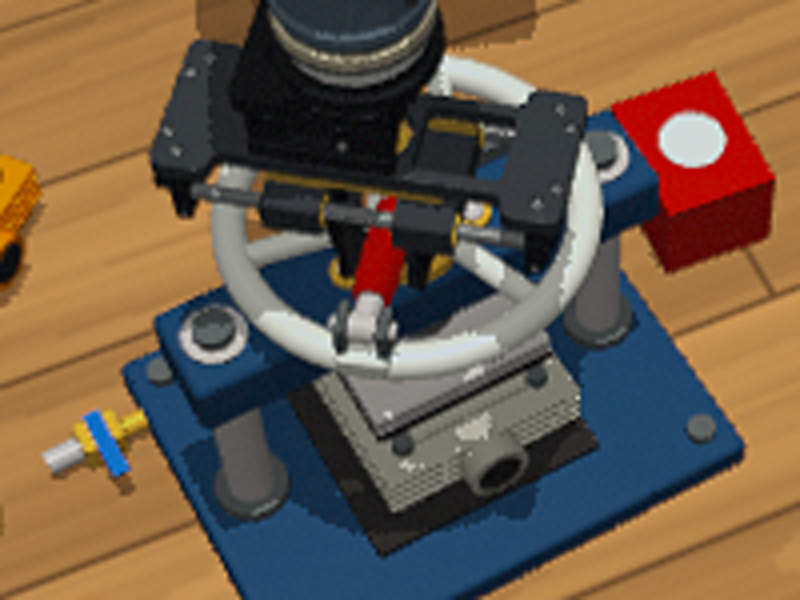

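{"method": "send_rows", "body": {
  "deltas": [
    {"tx": -0.06, "ty": 0, "tz": -0.7, "rx": 0, "ry": 0, "rz": 0},
    {"tx": -0.22, "ty": 0, "tz": -1.39, "rx": 0, "ry": 0, "rz": 0},
    {"tx": -0.49, "ty": 0, "tz": -2.04, "rx": 0, "ry": 0, "rz": 0},
    {"tx": -0.86, "ty": 0, "tz": -2.65, "rx": 0, "ry": 0, "rz": 0},
    {"tx": -1.32, "ty": 0, "tz": -3.18, "rx": 0, "ry": 0, "rz": 0}
  ]
}}

```text
time: 4.73
position: [0.5804, -0.0579, 0.2598]
tool_rot: [0.302, 0.953, -0.0, -0.002]
ft_force: [-4.2, -1.8, -2.3]
grip_width: 0.0215
```

```bash
cat >> h.py <<'E'
def zoom(tag,w=(265,225),f=4):
    for n,(u,v) in(('scene',w),('top',(362,250))):
        c=cam(n); i=c['color']
        cv2.imwrite(f'pics/{n}z{tag}.png',cv2.cvtColor(cv2.resize(i[v-75:v+75,u-100:u+100],(800,600),interpolation=cv2.INTER_CUBIC),cv2.COLOR_RGB2BGR))
    o=robot.get_obs();print(o['time'],o['position'],o['ft_force'],o['moment'],o['grip_width'])
np.set_printoptions(precision=4,suppress=True)
E
python3 - <<'E'
from h import *
zoom(3)
E
```

```text
4.8333 [ 0.5815 -0.0586  0.2607] [-5.8179 -1.7364  2.8181] [-0.3705  0.8584  0.0463] 0.021567252836090494
```

View pics/scenez3.png

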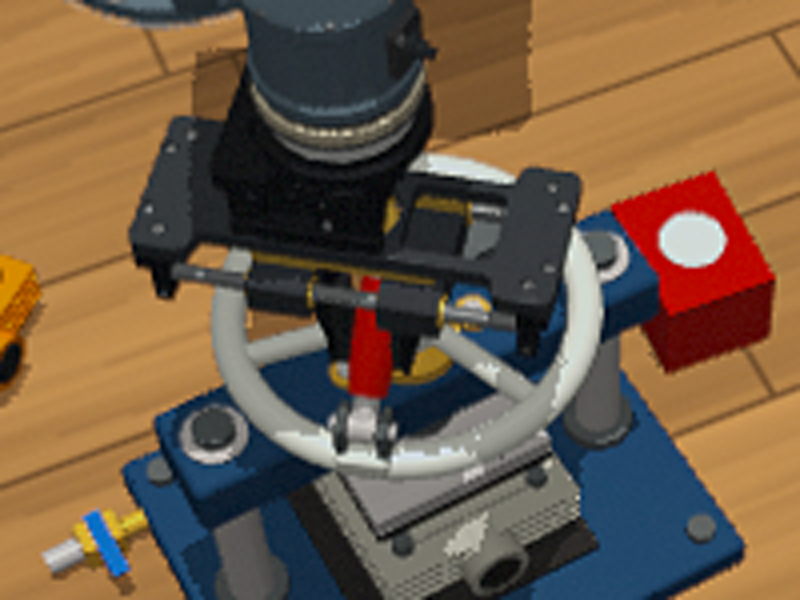

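{"method": "send_rows", "body": {
  "deltas": [
    {"tx": -0.53, "ty": 0, "tz": -0.46, "rx": 0, "ry": 0, "rz": 0},
    {"tx": -1.14, "ty": 0, "tz": -0.83, "rx": 0, "ry": 0, "rz": 0},
    {"tx": -1.79, "ty": 0, "tz": -1.1, "rx": 0, "ry": 0, "rz": 0},
    {"tx": -2.48, "ty": 0, "tz": -1.26, "rx": 0, "ry": 0, "rz": 0},
    {"tx": -3.18, "ty": 0, "tz": -1.32, "rx": 0, "ry": 0, "rz": 0}
  ]
}}

```text
time: 5.25
position: [0.6076, -0.0765, 0.274]
tool_rot: [0.302, 0.953, -0.0, -0.0]
ft_force: [-3.9, -0.7, 2.9]
grip_width: 0.0217
```

```bash
python3 - <<'E'
from h import *
zoom(4)
E
```

```text
5.35 [ 0.6091 -0.0774  0.274 ] [-2.927  -2.4432  4.2981] [-0.4881  0.4671  0.0352] 0.02181480483104068
```

View pics/scenez4.png

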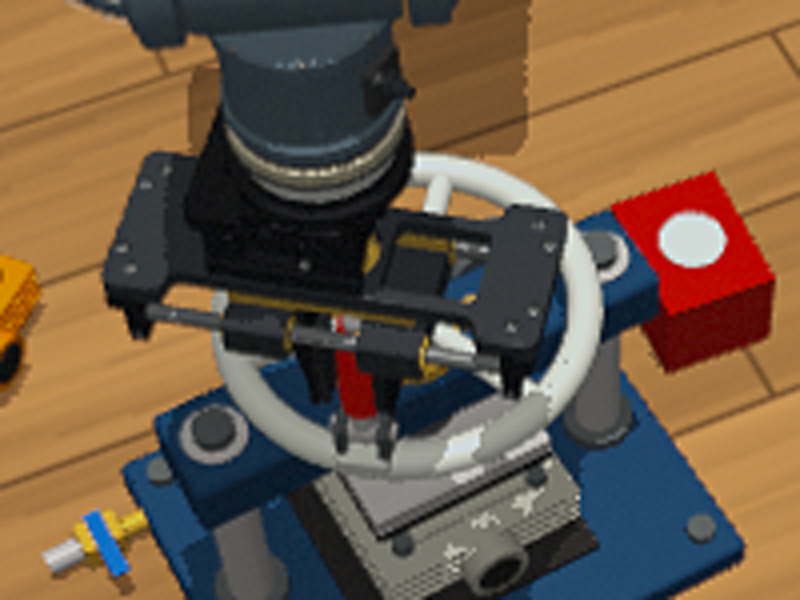

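{"method": "send_rows", "body": {
  "deltas": [
    {"tx": -0.2, "ty": 0, "tz": 0, "rx": 0, "ry": 0, "rz": 0},
    {"tx": -0.4, "ty": 0, "tz": 0, "rx": 0, "ry": 0, "rz": 0},
    {"tx": -0.4, "ty": 0, "tz": 0, "rx": 0, "ry": 0, "rz": 0}
  ]
}}

```text
time: 5.6
position: [0.6112, -0.0787, 0.2739]
tool_rot: [0.302, 0.953, 0.0, 0.001]
ft_force: [-3.6, -0.4, 5.5]
grip_width: 0.0216
```

```bash
python3 - <<'E'
from h import *
zoom(5)
E
```

```text
5.7 [ 0.6112 -0.0787  0.2739] [-3.4529 -2.682   4.9568] [-0.2899  0.7457  0.0055] 0.021699897813237046
```

View pics/scenez5.png

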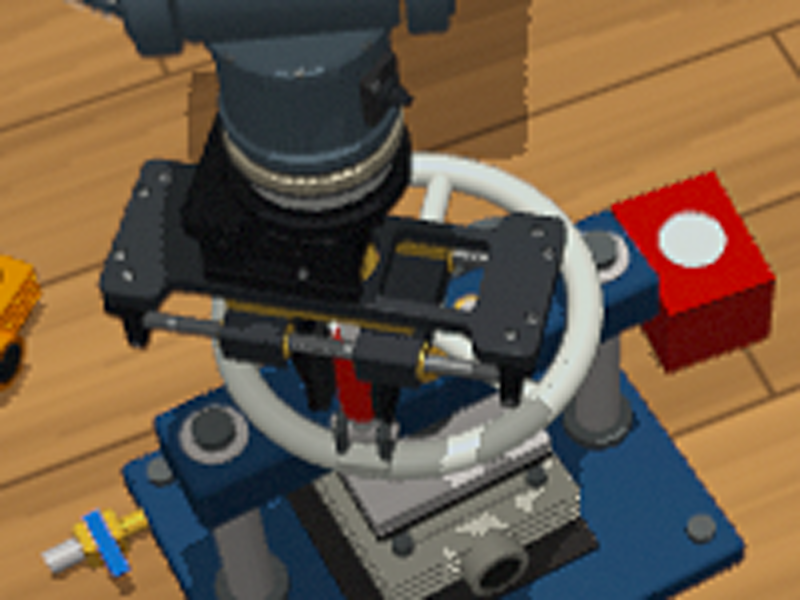

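View pics/topz5.png

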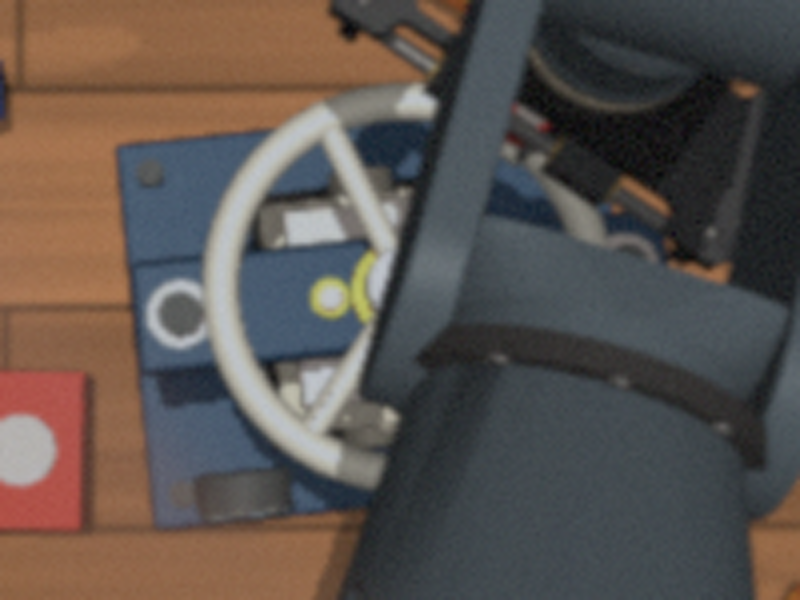

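```bash
python3 - <<'E'
from h import *
c=cam('scene')
p=np.array([.608,-.076,.243]); u=np.array([0,0,1.]); r=np.array([.815,-.579,0])
for th in (70,80,90,92,100):
    t=np.radians(th); d=-r*np.cos(t)+u*np.sin(t)
    q=proj(c,[p,p+.02*d,p+.06*d]); print(th,(q-[165,150])*4, [ (q[2]-q[1])*4])
E
```

```text
70 [[363.9711 424.5906]
 [364.2452 391.1985]
 [364.8026 322.2851]] [array([  0.5574, -68.9135])]
80 [[363.9711 424.5906]
 [362.3412 395.9998]
 [358.9461 336.5585]] [array([ -3.395 , -59.4413])]
90 [[363.9711 424.5906]
 [360.4789 401.704 ]
 [353.1689 353.8251]] [array([ -7.3101, -47.8789])]
92 [[363.9711 424.5906]
 [360.1167 402.9383]
 [352.0406 357.5921]] [array([ -8.0761, -45.3461])]
100 [[363.9711 424.5906]
 [358.7177 408.1356]
 [347.6716 373.544 ]] [array([-11.0462, -34.5916])]
```

```bash
python3 - <<'E'
from h import *
c=cam('scene'); i=c['color'].astype(int)
m=(i[...,0]>110)&(i[...,1]<70)&(i[...,2]<70); m[:, :220]=0; m[:,280:]=0; m[:210]=0; m[270:]=0
v,u=np.nonzero(m); 
for y in np.unique(v): print(y,u[v==y].min(),u[v==y].max(),end='; ')
print(np.polyfit(v,u,1))
o=robot.outline_of('grip_mid','scene')
print([(d['p'],d['xy']) for d in o[:2]])
E
```

```text
232 249 249; 233 249 249; 234 249 249; 240 249 251; 241 249 252; 242 249 252; 243 249 252; 244 249 253; 245 250 253; 246 250 256; 247 250 256; 248 250 256; 249 250 256; 250 250 257; 251 251 257; 252 251 256; 253 252 255; [  0.2927 180.1656]
[(0.48, [252.4, 250.8])]
```

{"method": "send_rows", "body": {
  "deltas": [
    {"tx": -0.2, "ty": 0, "tz": 0, "rx": 0, "ry": 0, "rz": 0},
    {"tx": -0.4, "ty": 0, "tz": 0, "rx": 0, "ry": 0, "rz": 0},
    {"tx": -0.4, "ty": 0, "tz": 0, "rx": 0, "ry": 0, "rz": 0}
  ]
}}

```text
time: 6.1
position: [0.6145, -0.0809, 0.2735]
tool_rot: [0.302, 0.953, 0.0, 0.001]
ft_force: [-3.5, -0.4, 5.6]
grip_width: 0.0215
```

```bash
python3 - <<'E'
from h import *
for k in range(3): zoom(6)
E
```

```text
6.2 [ 0.6145 -0.0809  0.2735] [-3.7219 -0.9933  6.0913] [-0.2269  0.7188 -0.0092] 0.02131415566426099
6.3 [ 0.6145 -0.0809  0.2735] [-4.0994 -1.2123  5.4511] [-0.219   0.7405  0.0416] 0.021732847507239375
6.4 [ 0.6145 -0.0809  0.2735] [-3.254  -1.5499  6.2696] [-0.1629  0.7261  0.1072] 0.021346444345701942
```

View pics/scenez6.png

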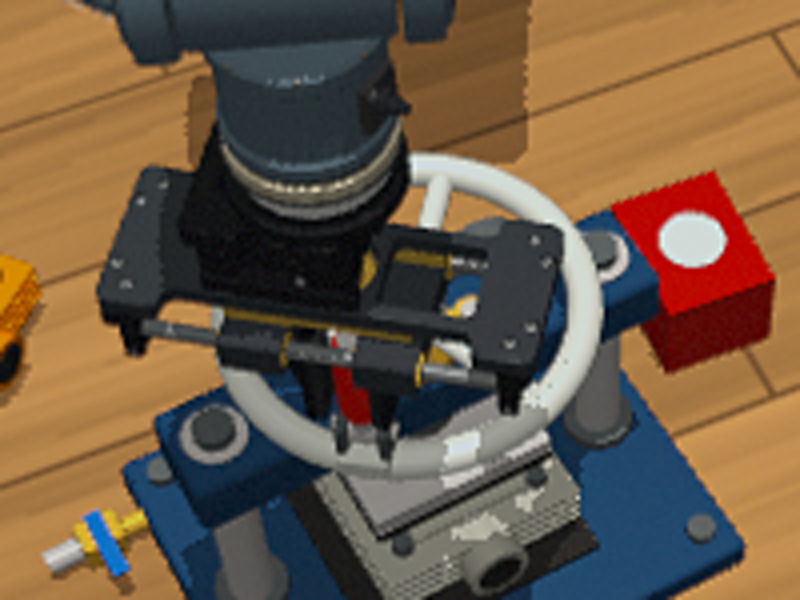

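{"method": "send_rows", "body": {
  "deltas": [
    {"tx": 0, "ty": 0, "tz": 0, "rx": 0, "ry": 0, "rz": 0},
    {"tx": 0, "ty": 0, "tz": 0, "rx": 0, "ry": 0, "rz": 0},
    {"tx": 0, "ty": 0, "tz": -2, "rx": 0, "ry": 0, "rz": 0},
    {"tx": 1, "ty": 0, "tz": -5.5, "rx": 0, "ry": 0, "rz": 0},
    {"tx": 4, "ty": 0, "tz": -8, "rx": 0, "ry": 0, "rz": 0}
  ],
  "claw": 5
}}

```text
time: 6.82
position: [0.585, -0.0595, 0.3532]
tool_rot: [0.303, 0.953, 0.001, 0.003]
ft_force: [0.6, 0.0, 1.4]
grip_width: 0.0457
```

```bash
python3 - <<'E'
from h import *
zoom(7)
E
```

```text
6.9167 [ 0.5821 -0.0559  0.3575] [ 1.4933 -0.0031  0.6445] [-0.0584 -0.0113  0.0354] 0.04877796916725977
```

View pics/scenez7.png

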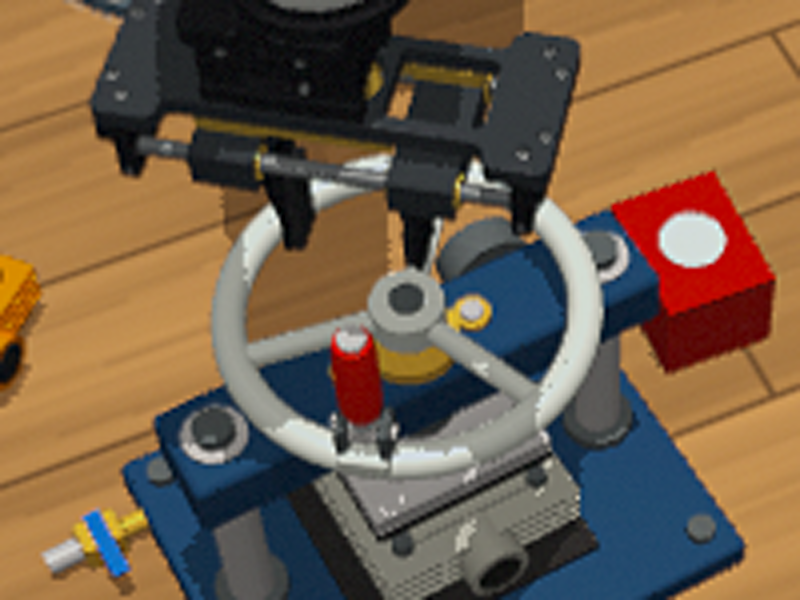

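```bash
python3 - <<'E'
from h import *
c=cam('scene'); W=cloud(c)
print(W[233:240:2,250:256:2])
print(at_h(c,(252.5,235.5),.319))
W=W.reshape(480,640,3);i=c['color'].astype(int)
m=(i[...,0]>110)&(i[...,1]<70)&(i[...,2]<70)&(W[...,2]>.23)&(W[...,1]<0)
P=W[m]; print(len(P),P.mean(0),P.min(0),P.max(0))
# cylinder fit vertical r=11mm
s=least_squares(lambda p:np.hypot(P[:,0]-p[0]-p[2]*(P[:,2]-.28),P[:,1]-p[1]-p[3]*(P[:,2]-.28))-.011,[.608,-.076,0,0],loss='soft_l1',f_scale=.002); print(s.x,s.cost)
print(rim(c)[:3])
m=(W[...,2]>.2)&(np.hypot(W[...,0]-.537,W[...,1]+.026)<.016); print('hub z',np.median(W[m][:,2]))
E
```

```text
[[[ 0.601  -0.0788  0.313 ]
  [ 0.6029 -0.0756  0.3136]
  [ 0.6066 -0.0728  0.3167]]

 [[ 0.6068 -0.0808  0.3154]
  [ 0.6079 -0.0774  0.3147]
  [ 0.6081 -0.0737  0.3128]]

 [[ 0.6093 -0.0819  0.313 ]
  [ 0.6125 -0.0791  0.3155]
  [ 0.6152 -0.0761  0.3173]]

 [[ 0.612  -0.0832  0.3109]
  [ 0.6137 -0.0799  0.3112]
  [ 0.6155 -0.0767  0.3117]]]
[ 0.6122 -0.0777  0.319 ]
179 [ 0.614  -0.0785  0.2929] [ 0.6024 -0.087   0.2609] [ 0.6195 -0.0661  0.3161]
[ 0.6058 -0.0759 -0.0259  0.0035] 0.00012964266133052172
(array([ 0.5381, -0.028 ]), np.float64(0.22309262859927698), np.float64(0.27515646504409713))
hub z 0.22360586420337905
```

{"method": "send_rows", "body": {
  "deltas": [
    {"tx": -3.3, "ty": -0.2, "tz": 0, "rx": 0, "ry": 0, "rz": 0},
    {"tx": -3.3, "ty": -0.2, "tz": 2, "rx": 0, "ry": 0, "rz": 0},
    {"tx": -3.3, "ty": -0.2, "tz": 5, "rx": 0, "ry": 0, "rz": 0},
    {"tx": -3.3, "ty": -0.2, "tz": 8, "rx": 0, "ry": 0, "rz": 0},
    {"tx": -3.3, "ty": -0.2, "tz": 8.6, "rx": 0, "ry": 0, "rz": 0}
  ]
}}

```text
time: 7.38
position: [0.6041, -0.0776, 0.2594]
tool_rot: [0.302, 0.953, 0.0, -0.006]
ft_force: [-1.9, 1.3, -0.6]
grip_width: 0.05
```

{"method": "send_rows", "body": {
  "deltas": [
    {"tx": 0, "ty": 0, "tz": 0, "rx": 0, "ry": 0, "rz": 0},
    {"tx": 0, "ty": 0, "tz": 0, "rx": 0, "ry": 0, "rz": 0}
  ]
}}

```text
time: 7.55
position: [0.6079, -0.0787, 0.2663]
tool_rot: [0.302, 0.953, 0.0, -0.0]
ft_force: [0.2, 0.1, -0.5]
grip_width: 0.0499
```

```bash
python3 - <<'E'
from h import *
zoom(8)
E
```

```text
7.65 [ 0.6087 -0.0789  0.2682] [-0.1205 -1.0167  0.4877] [-0.0159  0.0131  0.0334] 0.049991771115277236
```

View pics/scenez8.png

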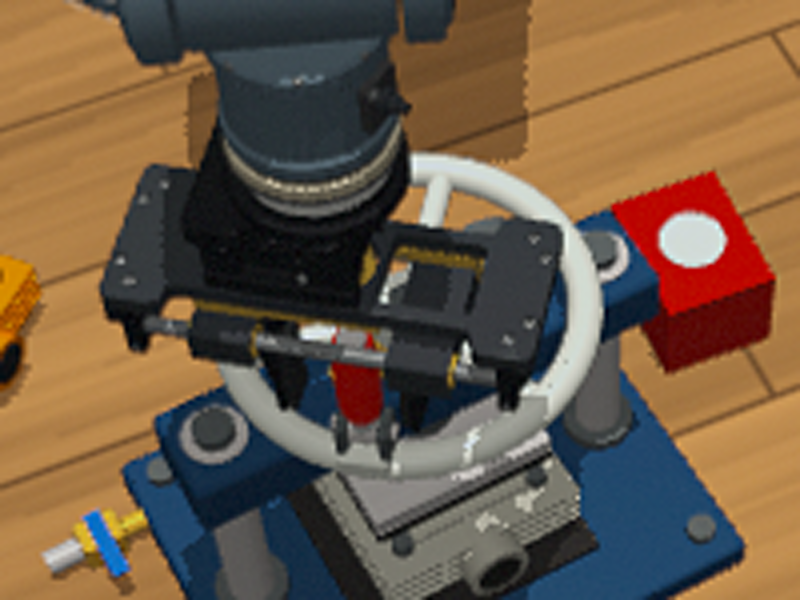

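{"method": "send_rows", "body": {
  "deltas": [
    {"tx": 0.1, "ty": 0.15, "tz": 0, "rx": 0, "ry": 0, "rz": 0},
    {"tx": 0.1, "ty": 0.15, "tz": 0, "rx": 0, "ry": 0, "rz": 0},
    {"tx": 0.1, "ty": 0.15, "tz": 0, "rx": 0, "ry": 0, "rz": 0},
    {"tx": 0.1, "ty": 0.15, "tz": 0, "rx": 0, "ry": 0, "rz": 0},
    {"tx": 0.1, "ty": 0.15, "tz": 0, "rx": 0, "ry": 0, "rz": 0}
  ],
  "claw": 1,
  "squeeze": 25
}}

```text
time: 8.07
position: [0.6073, -0.0767, 0.267]
tool_rot: [0.302, 0.953, -0.0, 0.0]
ft_force: [-0.0, 0.2, 0.5]
grip_width: 0.0248
```

{"method": "send_rows", "body": {
  "deltas": [
    {"tx": 0, "ty": 0, "tz": 0, "rx": 0, "ry": 0, "rz": 0},
    {"tx": 0, "ty": 0, "tz": 0, "rx": 0, "ry": 0, "rz": 0}
  ]
}}

```text
time: 8.23
position: [0.6074, -0.0765, 0.2669]
tool_rot: [0.302, 0.953, 0.0, 0.0]
ft_force: [-0.5, 0.0, 1.7]
grip_width: 0.0214
```

```bash
python3 - <<'E'
from h import *
o=robot.get_obs();print(o['time'],o['position'],o['ft_force'],o['moment'],o['grip_width'])
# pattern: angle from tool frame. tool axes in world
Rm=Ro.from_quat(o['tool_rot']).as_matrix(); print(Rm)
C=np.array([.537,-.0265]); r=o['position'][:2]-C; print(np.hypot(*r),np.degrees(np.arctan2(r[1],r[0])))
rr=.0875; a0=np.arctan2(r[1],r[0])
for k in range(5):
    out=[]
    for j in range(1,6):
        a=a0-np.radians(72*k); b=a-np.radians(14.4*j)
        d=rr*np.array([np.cos(b)-np.cos(a),np.sin(b)-np.sin(a),0]); d[2]=-.006*14.4*j/360
        out.append(np.round(Rm.T@d*100,2).tolist())
    print(k,out)
E
```

```text
8.2333 [ 0.6074 -0.0765  0.2669] [-0.5291  0.0021  1.716 ] [ 0.1118  0.0456 -0.07  ] 0.02141938142281326
[[-0.818   0.5752  0.0007]
 [ 0.5752  0.818   0.0002]
 [-0.0005  0.0006 -1.    ]]
0.08639781114371832 -35.389035286207246
0 [[0.29, -2.17, 0.02], [1.1, -4.21, 0.04], [2.4, -5.98, 0.07], [4.1, -7.37, 0.09], [6.09, -8.29, 0.11]]
1 [[2.16, -0.4, 0.02], [4.34, -0.25, 0.05], [6.43, 0.44, 0.07], [8.27, 1.62, 0.09], [9.77, 3.23, 0.12]]
2 [[1.05, 1.93, 0.02], [1.58, 4.05, 0.05], [1.57, 6.25, 0.08], [1.02, 8.37, 0.1], [-0.05, 10.29, 0.13]]
3 [[-1.51, 1.59, 0.03], [-3.37, 2.76, 0.05], [-5.46, 3.43, 0.08], [-7.65, 3.55, 0.1], [-9.8, 3.13, 0.13]]
4 [[-1.98, -0.94, 0.02], [-3.66, -2.35, 0.05], [-4.94, -4.13, 0.07], [-5.74, -6.17, 0.09], [-6.01, -8.35, 0.12]]
```

{"method": "send_rows", "body": {
  "deltas": [
    {"tx": 0.29, "ty": -2.17, "tz": 0.02, "rx": 0, "ry": 0, "rz": 0},
    {"tx": 1.1, "ty": -4.21, "tz": 0.04, "rx": 0, "ry": 0, "rz": 0},
    {"tx": 2.4, "ty": -5.98, "tz": 0.07, "rx": 0, "ry": 0, "rz": 0},
    {"tx": 4.1, "ty": -7.37, "tz": 0.09, "rx": 0, "ry": 0, "rz": 0},
    {"tx": 6.09, "ty": -8.29, "tz": 0.11, "rx": 0, "ry": 0, "rz": 0}
  ]
}}

```text
time: 8.65
position: [0.5113, -0.1118, 0.2658]
tool_rot: [0.302, 0.953, -0.001, 0.003]
ft_force: [5.1, -2.1, -2.4]
grip_width: 0.0213
```

```bash
python3 - <<'E'
from h import *
zoom(9)
o=robot.get_obs();C=np.array([.537,-.0265]); r=o['position'][:2]-C; print(np.hypot(*r),np.degrees(np.arctan2(r[1],r[0])))
E
```

```text
8.75 [ 0.5052 -0.1097  0.2657] [-4.6534 -1.7041  2.3916] [-0.5904  0.7851  0.0442] 0.021245639249509434
0.08901887681425613 -110.90165596418427
```

View pics/scenez9.png

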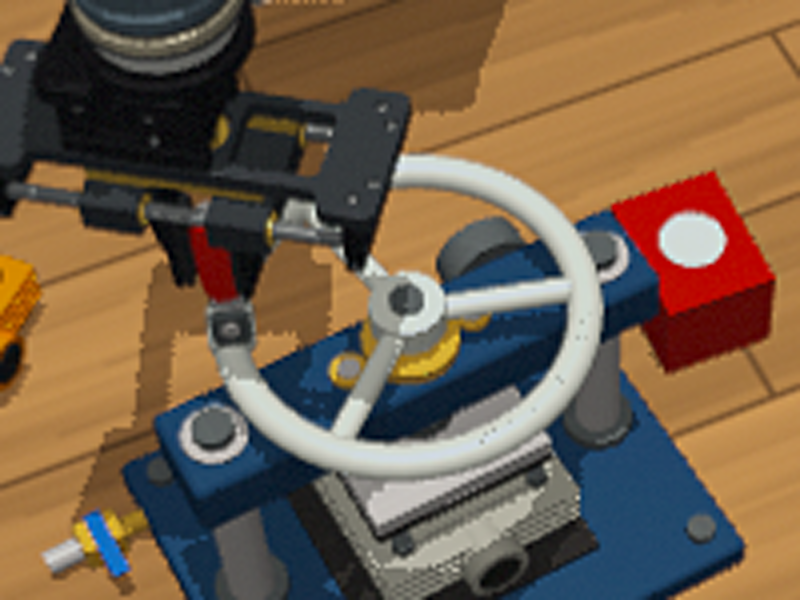

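{"method": "send_rows", "body": {
  "deltas": [
    {"tx": 2.16, "ty": -0.4, "tz": 0.02, "rx": 0, "ry": 0, "rz": 0},
    {"tx": 4.34, "ty": -0.25, "tz": 0.05, "rx": 0, "ry": 0, "rz": 0},
    {"tx": 6.43, "ty": 0.44, "tz": 0.07, "rx": 0, "ry": 0, "rz": 0},
    {"tx": 8.27, "ty": 1.62, "tz": 0.09, "rx": 0, "ry": 0, "rz": 0},
    {"tx": 9.77, "ty": 3.23, "tz": 0.12, "rx": 0, "ry": 0, "rz": 0}
  ]
}}

```text
time: 9.17
position: [0.4467, -0.0282, 0.2645]
tool_rot: [0.302, 0.953, -0.002, -0.0]
ft_force: [0.1, -3.7, -0.3]
grip_width: 0.0214
```

{"method": "send_rows", "body": {
  "deltas": [
    {"tx": 1.05, "ty": 1.93, "tz": 0.02, "rx": 0, "ry": 0, "rz": 0},
    {"tx": 1.58, "ty": 4.05, "tz": 0.05, "rx": 0, "ry": 0, "rz": 0},
    {"tx": 1.57, "ty": 6.25, "tz": 0.08, "rx": 0, "ry": 0, "rz": 0},
    {"tx": 1.02, "ty": 8.37, "tz": 0.1, "rx": 0, "ry": 0, "rz": 0},
    {"tx": -0.05, "ty": 10.29, "tz": 0.13, "rx": 0, "ry": 0, "rz": 0}
  ]
}}

```text
time: 9.58
position: [0.5067, 0.057, 0.2632]
tool_rot: [0.301, 0.954, -0.002, -0.001]
ft_force: [-2.9, -7.4, 4.3]
grip_width: 0.0216
```

```bash
python3 - <<'E'
from h import *
zoom(10)
o=robot.get_obs();C=np.array([.537,-.0265]); r=o['position'][:2]-C; print(np.hypot(*r),np.degrees(np.arctan2(r[1],r[0])))
E
```

```text
9.6833 [0.5121 0.0582 0.2632] [2.0424 1.326  1.2178] [ 0.1238 -0.4075 -0.041 ] 0.021227700544188658
0.08827263994347341 106.37709279720791
```

View pics/scenez10.png

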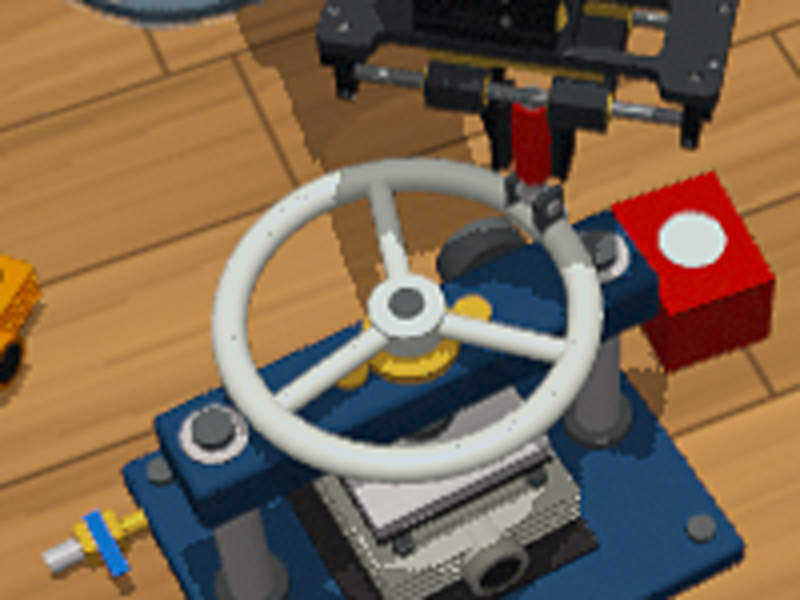

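{"method": "send_rows", "body": {
  "deltas": [
    {"tx": -1.51, "ty": 1.59, "tz": 0.03, "rx": 0, "ry": 0, "rz": 0},
    {"tx": -3.37, "ty": 2.76, "tz": 0.05, "rx": 0, "ry": 0, "rz": 0},
    {"tx": -5.46, "ty": 3.43, "tz": 0.08, "rx": 0, "ry": 0, "rz": 0},
    {"tx": -7.65, "ty": 3.55, "tz": 0.1, "rx": 0, "ry": 0, "rz": 0},
    {"tx": -9.8, "ty": 3.13, "tz": 0.13, "rx": 0, "ry": 0, "rz": 0}
  ]
}}

```text
time: 10.1
position: [0.6048, 0.0269, 0.262]
tool_rot: [0.301, 0.954, -0.0, -0.003]
ft_force: [-6.2, 1.0, 7.9]
grip_width: 0.0211
```

{"method": "send_rows", "body": {
  "deltas": [
    {"tx": -1.98, "ty": -0.94, "tz": 0.02, "rx": 0, "ry": 0, "rz": 0},
    {"tx": -3.66, "ty": -2.35, "tz": 0.05, "rx": 0, "ry": 0, "rz": 0},
    {"tx": -4.94, "ty": -4.13, "tz": 0.07, "rx": 0, "ry": 0, "rz": 0},
    {"tx": -5.74, "ty": -6.17, "tz": 0.09, "rx": 0, "ry": 0, "rz": 0},
    {"tx": -6.01, "ty": -8.35, "tz": 0.12, "rx": 0, "ry": 0, "rz": 0}
  ]
}}

```text
time: 10.52
position: [0.6082, -0.076, 0.2609]
tool_rot: [0.302, 0.953, 0.002, 0.0]
ft_force: [-0.7, 4.7, 3.4]
grip_width: 0.0214
```

```bash
python3 - <<'E'
from h import *
zoom(11,(265,260))
zoom(11,(265,260))
o=robot.get_obs();C=np.array([.537,-.0265]); r=o['position'][:2]-C; print(np.hypot(*r),np.degrees(np.arctan2(r[1],r[0])))
E
```

```text
10.6167 [ 0.6052 -0.0799  0.2609] [-2.4016 -2.3416  3.5867] [-0.3986  0.4346  0.0016] 0.021696778282913422
10.7167 [ 0.6063 -0.0782  0.2608] [-3.1764 -2.0879  4.0222] [-0.4837  0.4564  0.0683] 0.021236892181966876
0.08651376059814875 -36.72283622395089
```

View pics/scenez11.png

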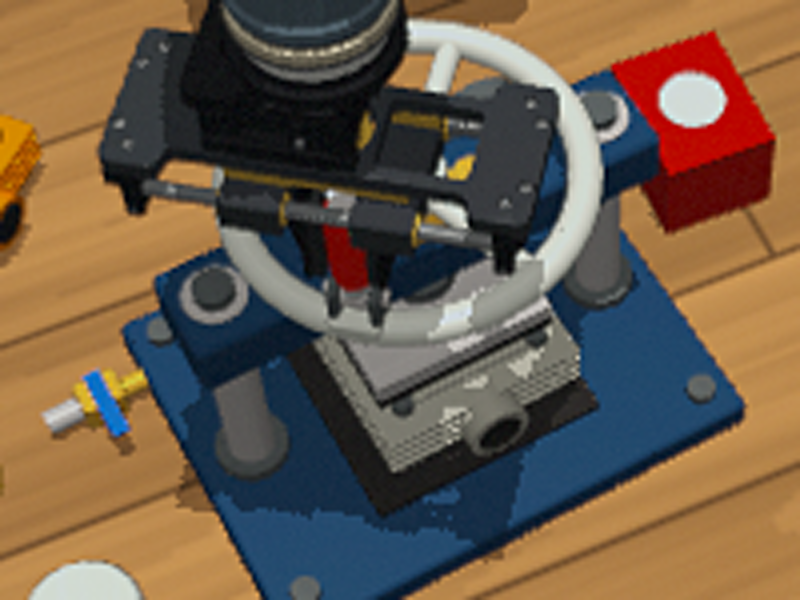

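```bash
python3 - <<'E'
from h import *
c=cam('scene'); W=cloud(c)
B=W[245:300,235:310].reshape(-1,3)
h,e=np.histogram(B[:,2],bins=np.arange(.02,.25,.002))
for a,b in zip(e,h):
    if b>15: print(round(a,3),b)
B=W[255:266,285:299]; print(B[::2,::2,2])
E
```

```text
0.02 144
0.022 150
0.024 133
0.026 150
0.028 132
0.03 61
0.032 21
0.044 20
0.046 42
0.048 23
0.052 21
0.054 43
0.056 29
0.058 20
0.06 26
0.062 38
0.064 44
0.066 41
0.068 64
0.07 144
0.072 202
0.074 171
0.076 58
0.078 21
0.096 21
0.098 23
0.1 22
0.102 24
0.104 22
0.106 30
0.108 19
0.11 36
0.112 89
0.114 125
0.116 105
0.118 60
0.15 18
0.152 16
0.154 16
0.158 20
0.16 20
0.164 19
0.18 21
0.182 35
0.184 25
0.206 28
0.208 40
0.21 57
0.212 82
0.214 135
0.216 190
0.218 118
0.22 41
0.222 17
0.234 23
0.238 17
0.24 16
[[0.1164 0.1135 0.1159 0.215  0.2176 0.219  0.2172]
 [0.1155 0.2147 0.2177 0.2185 0.2195 0.219  0.2116]
 [0.213  0.2193 0.2141 0.2177 0.2167 0.2153 0.2148]
 [0.22   0.2163 0.2181 0.2168 0.215  0.2076 0.2067]
 [0.2173 0.2147 0.2167 0.2107 0.2071 0.1144 0.1165]
 [0.2132 0.2115 0.2103 0.1145 0.1161 0.1153 0.1136]]
```

```bash
cat > tab.py <<'E'
from h import *
import sys
Rm=np.array([[-.8178,.5755,0],[.5755,.8178,0],[0,0,-1.]])
def tab(a0,step,n,N=5,rr=.0875):
    for k in range(n):
        out=[]
        for j in range(1,N+1):
            a=np.radians(a0-step*N*k); b=a-np.radians(step*j)
            d=rr*np.array([np.cos(b)-np.cos(a),np.sin(b)-np.sin(a),0]); d[2]=-.006*step*j/360
            out.append(np.round(Rm.T@d*100,2).tolist())
        print(a0-step*N*(k+1),out)
def ft(o,a=None):
    r=o['position'][:2]-np.array([.537,-.0265]); a=np.arctan2(r[1],r[0])
    f=o['ft_force']; return np.degrees(a),-(f[0]*np.sin(a)-f[1]*np.cos(a)), f[0]*np.cos(a)+f[1]*np.sin(a)
E
python3 -c "
from tab import *
tab(-35.4,6,12)"
```

```text
-65.4 [[0.05, -0.91, 0.01], [0.2, -1.82, 0.02], [0.44, -2.7, 0.03], [0.77, -3.56, 0.04], [1.19, -4.37, 0.05]]
-95.4 [[0.5, -0.77, 0.01], [1.08, -1.47, 0.02], [1.73, -2.12, 0.03], [2.45, -2.69, 0.04], [3.22, -3.19, 0.05]]
-125.4 [[0.82, -0.41, 0.01], [1.67, -0.74, 0.02], [2.56, -0.97, 0.03], [3.47, -1.11, 0.04], [4.38, -1.15, 0.05]]
-155.4 [[0.91, 0.05, 0.01], [1.82, 0.2, 0.02], [2.7, 0.44, 0.03], [3.56, 0.77, 0.04], [4.37, 1.19, 0.05]]
-185.4 [[0.77, 0.5, 0.01], [1.47, 1.08, 0.02], [2.12, 1.73, 0.03], [2.69, 2.45, 0.04], [3.19, 3.22, 0.05]]
-215.4 [[0.41, 0.82, 0.01], [0.74, 1.67, 0.02], [0.97, 2.56, 0.03], [1.11, 3.47, 0.04], [1.15, 4.38, 0.05]]
-245.4 [[-0.05, 0.91, 0.01], [-0.2, 1.82, 0.02], [-0.44, 2.7, 0.03], [-0.77, 3.56, 0.04], [-1.19, 4.37, 0.05]]
-275.4 [[-0.5, 0.77, 0.01], [-1.08, 1.47, 0.02], [-1.73, 2.12, 0.03], [-2.45, 2.69, 0.04], [-3.22, 3.19, 0.05]]
-305.4 [[-0.82, 0.41, 0.01], [-1.67, 0.74, 0.02], [-2.56, 0.97, 0.03], [-3.47, 1.11, 0.04], [-4.38, 1.15, 0.05]]
-335.4 [[-0.91, -0.05, 0.01], [-1.82, -0.2, 0.02], [-2.7, -0.44, 0.03], [-3.56, -0.77, 0.04], [-4.37, -1.19, 0.05]]
-365.4 [[-0.77, -0.5, 0.01], [-1.47, -1.08, 0.02], [-2.12, -1.73, 0.03], [-2.69, -2.45, 0.04], [-3.19, -3.22, 0.05]]
-395.4 [[-0.41, -0.82, 0.01], [-0.74, -1.67, 0.02], [-0.97, -2.56, 0.03], [-1.11, -3.47, 0.04], [-1.15, -4.38, 0.05]]
```

{"method": "send_rows", "body": {
  "deltas": [
    {"tx": 0.05, "ty": -0.91, "tz": 0.01, "rx": 0, "ry": 0, "rz": 0},
    {"tx": 0.2, "ty": -1.82, "tz": 0.02, "rx": 0, "ry": 0, "rz": 0},
    {"tx": 0.44, "ty": -2.7, "tz": 0.03, "rx": 0, "ry": 0, "rz": 0},
    {"tx": 0.77, "ty": -3.56, "tz": 0.04, "rx": 0, "ry": 0, "rz": 0},
    {"tx": 1.19, "ty": -4.37, "tz": 0.05, "rx": 0, "ry": 0, "rz": 0}
  ]
}}

```text
time: 11.18
position: [0.5727, -0.1063, 0.2604]
tool_rot: [0.302, 0.953, -0.0, 0.001]
ft_force: [3.6, 0.8, 3.3]
grip_width: 0.0216
```

```bash
python3 -c "
from tab import *
for i in range(1):print(ft(robot.get_obs()))"
```

```text
(np.float64(-65.91291955532614), np.float64(3.6197872085975926), np.float64(0.7403172922943368))
```

{"method": "send_rows", "body": {
  "deltas": [
    {"tx": 0.5, "ty": -0.77, "tz": 0.01, "rx": 0, "ry": 0, "rz": 0},
    {"tx": 1.08, "ty": -1.47, "tz": 0.02, "rx": 0, "ry": 0, "rz": 0},
    {"tx": 1.73, "ty": -2.12, "tz": 0.03, "rx": 0, "ry": 0, "rz": 0},
    {"tx": 2.45, "ty": -2.69, "tz": 0.04, "rx": 0, "ry": 0, "rz": 0},
    {"tx": 3.22, "ty": -3.19, "tz": 0.05, "rx": 0, "ry": 0, "rz": 0}
  ]
}}

```text
time: 11.6
position: [0.5271, -0.1145, 0.2599]
tool_rot: [0.302, 0.953, -0.001, 0.001]
ft_force: [3.2, -3.0, 5.5]
grip_width: 0.0214
```

```bash
python3 -c "
from tab import *
for i in range(1):print(ft(robot.get_obs()))"
```

```text
(np.float64(-96.41343954132056), np.float64(3.4776871745425297), np.float64(2.6535908291542754))
```

{"method": "send_rows", "body": {
  "deltas": [
    {"tx": 0.82, "ty": -0.41, "tz": 0.01, "rx": 0, "ry": 0, "rz": 0},
    {"tx": 1.67, "ty": -0.74, "tz": 0.02, "rx": 0, "ry": 0, "rz": 0},
    {"tx": 2.56, "ty": -0.97, "tz": 0.03, "rx": 0, "ry": 0, "rz": 0},
    {"tx": 3.47, "ty": -1.11, "tz": 0.04, "rx": 0, "ry": 0, "rz": 0},
    {"tx": 4.38, "ty": -1.15, "tz": 0.05, "rx": 0, "ry": 0, "rz": 0}
  ]
}}

```text
time: 12.02
position: [0.4836, -0.0984, 0.2593]
tool_rot: [0.301, 0.954, -0.002, -0.0]
ft_force: [1.6, -4.2, 6.5]
grip_width: 0.0213
```

```bash
python3 -c "
from tab import *
for i in range(1):print(ft(robot.get_obs()))"
```

```text
(np.float64(-126.58867158033073), np.float64(3.7653031162927784), np.float64(2.4081089454808673))
```

{"method": "send_rows", "body": {
  "deltas": [
    {"tx": 0.91, "ty": 0.05, "tz": 0, "rx": 0, "ry": 0, "rz": 0},
    {"tx": 1.82, "ty": 0.2, "tz": 0, "rx": 0, "ry": 0, "rz": 0},
    {"tx": 2.7, "ty": 0.44, "tz": 0, "rx": 0, "ry": 0, "rz": 0},
    {"tx": 3.56, "ty": 0.77, "tz": 0, "rx": 0, "ry": 0, "rz": 0},
    {"tx": 4.37, "ty": 1.19, "tz": 0, "rx": 0, "ry": 0, "rz": 0}
  ]
}}

```text
time: 12.43
position: [0.4543, -0.0623, 0.2588]
tool_rot: [0.301, 0.953, -0.001, -0.001]
ft_force: [0.6, -3.4, 4.5]
grip_width: 0.0215
```

```bash
python3 -c "
from tab import *
for i in range(1):print(ft(robot.get_obs()))"
```

```text
(np.float64(-156.57928914315733), np.float64(3.3693817262678087), np.float64(0.799013750750481))
```

Still free (3.4 N). Continue.

{"method": "send_rows", "body": {
  "deltas": [
    {"tx": 0.77, "ty": 0.5, "tz": 0.01, "rx": 0, "ry": 0, "rz": 0},
    {"tx": 1.47, "ty": 1.08, "tz": 0.02, "rx": 0, "ry": 0, "rz": 0},
    {"tx": 2.12, "ty": 1.73, "tz": 0.03, "rx": 0, "ry": 0, "rz": 0},
    {"tx": 2.69, "ty": 2.45, "tz": 0.04, "rx": 0, "ry": 0, "rz": 0},
    {"tx": 3.19, "ty": 3.22, "tz": 0.05, "rx": 0, "ry": 0, "rz": 0}
  ]
}}

```text
time: 12.85
position: [0.4472, -0.0177, 0.2584]
tool_rot: [0.301, 0.954, -0.001, -0.001]
ft_force: [1.2, -5.6, 6.5]
grip_width: 0.0216
```

```bash
python3 -c "
from tab import *
for i in range(1):print(ft(robot.get_obs()))"
```

```text
(np.float64(174.40754240133654), np.float64(5.42816566887048), np.float64(-1.7248473325054186))
```

{"method": "send_rows", "body": {
  "deltas": [
    {"tx": 0.41, "ty": 0.82, "tz": 0, "rx": 0, "ry": 0, "rz": 0},
    {"tx": 0.74, "ty": 1.67, "tz": 0.02, "rx": 0, "ry": 0, "rz": 0}
  ]
}}

```text
time: 13.02
position: [0.4507, -0.0005, 0.2583]
tool_rot: [0.301, 0.954, -0.002, -0.001]
ft_force: [-1.1, -7.8, 7.4]
grip_width: 0.0216
```

```bash
python3 -c "
from tab import *
for i in range(1):print(ft(robot.get_obs()))"
```

```text
(np.float64(163.22285164571852), np.float64(7.759636261385576), np.float64(-1.1741765637143105))
```

{"method": "send_rows", "body": {
  "deltas": [
    {"tx": 0.08, "ty": 0.3, "tz": 0, "rx": 0, "ry": 0, "rz": 0},
    {"tx": 0.15, "ty": 0.6, "tz": 0, "rx": 0, "ry": 0, "rz": 0}
  ]
}}

```text
time: 13.18
position: [0.4528, 0.0052, 0.2583]
tool_rot: [0.3, 0.954, -0.002, -0.001]
ft_force: [-1.6, -6.8, 8.3]
grip_width: 0.0211
```

```bash
python3 -c "
from tab import *
print(ft(robot.get_obs()))
for i in range(3): zoom(12,(265,260)); print(ft(robot.get_obs()))"
```

```text
(np.float64(159.40019760511248), np.float64(6.888898310174495), np.float64(-0.8735744168093558))
13.2833 [0.4529 0.0056 0.2583] [ 0.005  -4.5209  7.7405] [-0.9711  0.1158  0.0043] 0.021461404126717886
(np.float64(159.11576245598383), np.float64(4.222137187450259), np.float64(-1.6162914247668376))
13.3833 [0.4529 0.0056 0.2583] [-0.6291 -4.1551  7.0784] [-0.904   0.1048  0.0211] 0.02143950981372707
(np.float64(159.1187599515482), np.float64(4.106409179816328), np.float64(-0.8932205413928747))
13.4833 [0.4529 0.0056 0.2583] [ 0.224  -5.5509  6.8376] [-0.8914  0.1145 -0.0156] 0.021157204432426618
(np.float64(159.12045008424377), np.float64(5.106548024651006), np.float64(-2.1876973038798355))
```

View pics/scenez12.png

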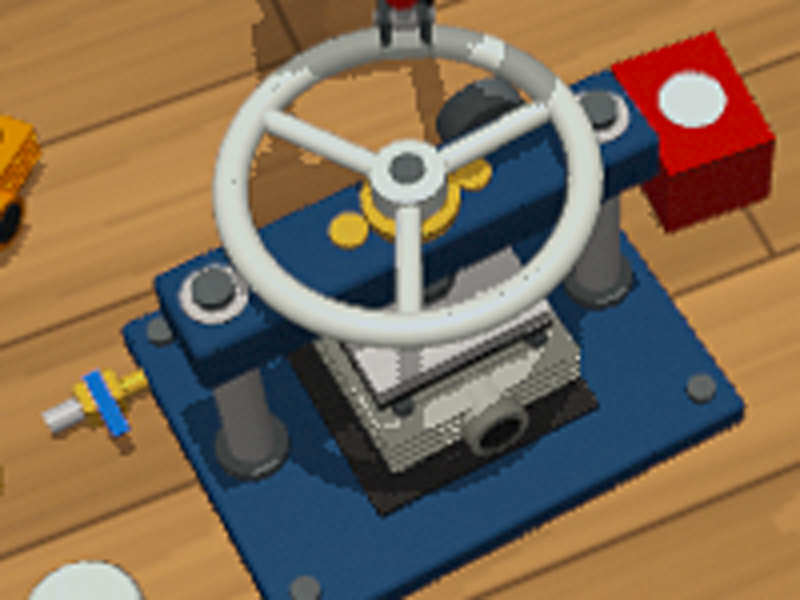

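{"method": "send_rows", "body": {
  "deltas": [
    {"tx": 0.06, "ty": 0.22, "tz": 0, "rx": 0, "ry": 0, "rz": 0},
    {"tx": 0.11, "ty": 0.45, "tz": 0, "rx": 0, "ry": 0, "rz": 0},
    {"tx": 0.15, "ty": 0.67, "tz": 0, "rx": 0, "ry": 0, "rz": 0}
  ]
}}

```text
time: 13.73
position: [0.4552, 0.0108, 0.2582]
tool_rot: [0.301, 0.954, -0.003, -0.001]
ft_force: [-1.2, -8.5, 7.0]
grip_width: 0.0212
```

```bash
python3 -c "
from tab import *
print(ft(robot.get_obs()))
"
```

```text
(np.float64(155.47600568582791), np.float64(8.199258772180897), np.float64(-2.411566200920735))
```

{"method": "send_rows", "body": {
  "deltas": [
    {"tx": 0, "ty": 0, "tz": 0, "rx": 0, "ry": 0, "rz": 0},
    {"tx": 0, "ty": 0, "tz": 0, "rx": 0, "ry": 0, "rz": -0.09},
    {"tx": 0, "ty": 0, "tz": 0, "rx": 0, "ry": 0, "rz": -0.17},
    {"tx": 0, "ty": 0, "tz": 0, "rx": 0, "ry": 0, "rz": -0.17}
  ],
  "squeeze": 8
}}

```text
time: 14.07
position: [0.4553, 0.0114, 0.2582]
tool_rot: [0.218, 0.976, -0.002, -0.002]
ft_force: [-0.9, -6.3, 6.7]
grip_width: 0.0217
```

```bash
python3 -c "
from tab import *
print(ft(robot.get_obs()))
zoom(13,(265,215))
o=robot.get_obs();print(ft(o)); print(Ro.from_quat(o['tool_rot']).as_matrix())
c=cam('scene');W=cloud(c);i=c['color'].astype(int)
m=(i[...,0]>110)&(i[...,1]<70)&(i[...,2]<70)&(W[...,2]>.23)&(W[...,1]<.05)
P=W[m];print(len(P),P.mean(0))
"
```

```text
(np.float64(155.12183871974023), np.float64(6.138299362733669), np.float64(-1.8424169232806185))
14.1667 [0.4553 0.0114 0.2582] [-0.2179 -5.512   7.3775] [-1.0954  0.2077  0.0571] 0.021759939437681796
(np.float64(155.13012228334316), np.float64(5.092489065160652), np.float64(-2.120402172480116))
[[-0.9042  0.4272 -0.0038]
 [ 0.4272  0.9042 -0.003 ]
 [ 0.0022 -0.0043 -1.    ]]
65 [0.4606 0.0053 0.2916]
```

View pics/scenez13.png

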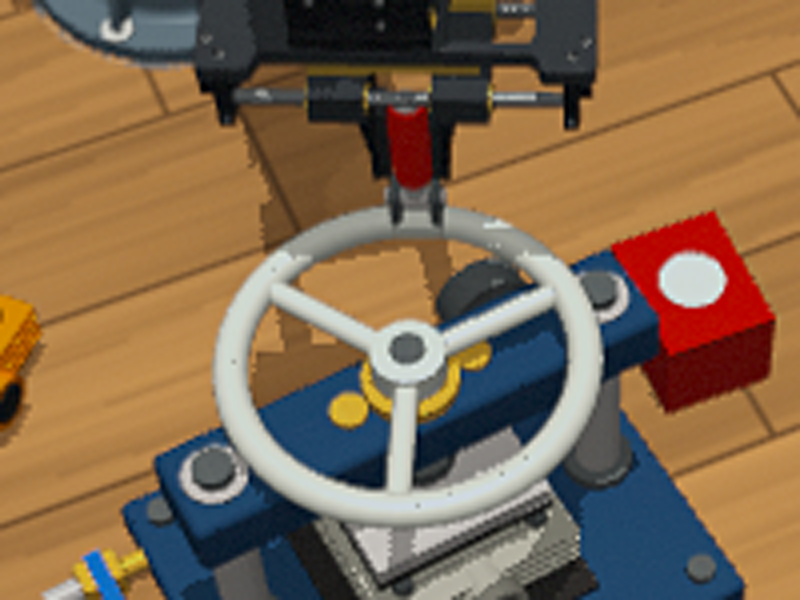

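{"method": "send_rows", "body": {
  "deltas": [
    {"tx": -0.72, "ty": 0, "tz": 0.06, "rx": 0, "ry": 0, "rz": 0},
    {"tx": -1.42, "ty": 0, "tz": 0.23, "rx": 0, "ry": 0, "rz": 0},
    {"tx": -2.09, "ty": 0, "tz": 0.5, "rx": 0, "ry": 0, "rz": 0},
    {"tx": -2.7, "ty": 0, "tz": 0.88, "rx": 0, "ry": 0, "rz": 0},
    {"tx": -3.25, "ty": 0, "tz": 1.35, "rx": 0, "ry": 0, "rz": 0}
  ]
}}

```text
time: 14.63
position: [0.4849, -0.0022, 0.2445]
tool_rot: [0.219, 0.976, -0.001, -0.002]
ft_force: [-0.1, -5.6, 6.3]
grip_width: 0.0216
```

```bash
python3 -c "
from tab import *
zoom(14,(265,215))
"
```

```text
14.7333 [ 0.4855 -0.0026  0.2439] [ 0.7218 -5.6759  4.8089] [-0.8955 -0.0773  0.0478] 0.021545009474876753
```

View pics/scenez14.png

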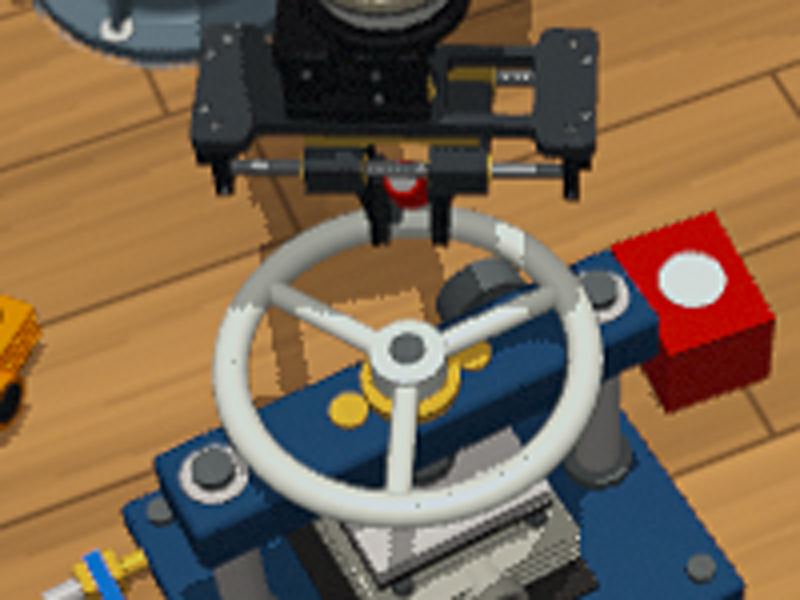

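{"method": "send_rows", "body": {
  "deltas": [
    {"tx": -0.47, "ty": 0, "tz": 0.55, "rx": 0, "ry": 0, "rz": 0},
    {"tx": -0.85, "ty": 0, "tz": 1.16, "rx": 0, "ry": 0, "rz": 0},
    {"tx": -1.12, "ty": 0, "tz": 1.83, "rx": 0, "ry": 0, "rz": 0},
    {"tx": -1.29, "ty": 0, "tz": 2.53, "rx": 0, "ry": 0, "rz": 0},
    {"tx": -1.35, "ty": 0, "tz": 3.1, "rx": 0, "ry": 0, "rz": 0}
  ]
}}

```text
time: 15.15
position: [0.5006, -0.0098, 0.2142]
tool_rot: [0.219, 0.976, -0.002, 0.003]
ft_force: [4.7, -8.9, 5.3]
grip_width: 0.0217
```

```bash
python3 -c "
from tab import *
zoom(15,(265,215))
"
```

```text
15.25 [ 0.5003 -0.0097  0.2136] [ 4.8741 -9.1841  2.3351] [-1.3213 -0.6912  0.0834] 0.021664169648037194
```

View pics/scenez15.png

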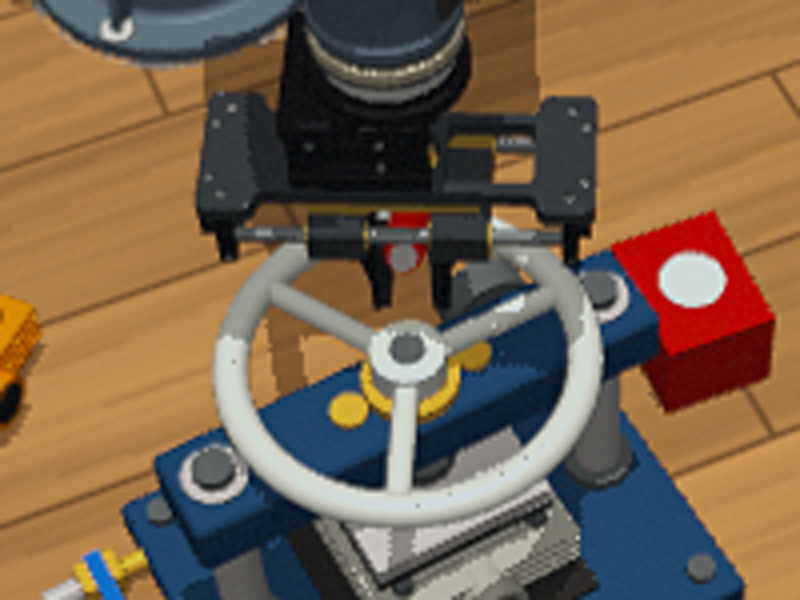

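```bash
python3 -c "
from tab import *
c=cam('scene')
a=np.radians(155); r=np.array([np.cos(a),np.sin(a),0]); p=np.array([.537,-.0265,.230])+.088*r
for th in(0,10,20,30,40):
    t=np.radians(th); d=-r*np.cos(t)+np.array([0,0,1])*np.sin(t)
    print(th,(proj(c,[p,p+.045*d,p+.076*d])-[165,140])*4)
"
```

```text
0 [[415.8873 199.8066]
 [411.2907 267.9394]
 [408.0019 316.6038]]
10 [[415.8873 199.8066]
 [410.3566 257.5908]
 [406.3679 299.2212]]
20 [[415.8873 199.8066]
 [409.587  245.3354]
 [405.0119 278.3771]]
30 [[415.8873 199.8066]
 [409.0092 231.556 ]
 [403.9875 254.7299]]
40 [[415.8873 199.8066]
 [408.6446 216.6988]
 [403.3366 229.0772]]
```

{"method": "send_rows", "body": {
  "deltas": [
    {"tx": 0, "ty": 0, "tz": 0, "rx": 0, "ry": 0, "rz": 0},
    {"tx": 0, "ty": 0, "tz": 0, "rx": 0, "ry": 0, "rz": 0},
    {"tx": 0, "ty": 0, "tz": -2, "rx": 0, "ry": 0, "rz": 0},
    {"tx": 0, "ty": 0, "tz": -5, "rx": 0, "ry": 0, "rz": 0},
    {"tx": 0, "ty": 0, "tz": -8, "rx": 0, "ry": 0, "rz": 0}
  ],
  "claw": 5
}}

```text
time: 15.72
position: [0.4951, -0.0056, 0.2922]
tool_rot: [0.22, 0.976, 0.001, -0.005]
ft_force: [0.6, -0.8, 0.4]
grip_width: 0.0455
```

{"method": "send_rows", "body": {
  "deltas": [
    {"tx": 0, "ty": 0, "tz": -1, "rx": 0, "ry": 0, "rz": 0},
    {"tx": 0, "ty": 0, "tz": -1, "rx": 0, "ry": 0, "rz": 0},
    {"tx": 0, "ty": 0, "tz": -1, "rx": 0, "ry": 0, "rz": 0},
    {"tx": 0, "ty": 0, "tz": -1, "rx": 0, "ry": 0, "rz": 0}
  ],
  "claw": 0
}}

```text
time: 16.05
position: [0.4967, -0.0064, 0.3018]
tool_rot: [0.219, 0.976, 0.0, -0.003]
ft_force: [-1.0, -1.0, 0.3]
grip_width: 0.031
```

```bash
python3 -c "
from tab import *
zoom(16,(265,215))
o=robot.get_obs(); a=np.radians(155); r=np.array([np.cos(a),np.sin(a),0]); q=np.array([.537,-.0265,.270])+.036*r
print(Ro.from_quat(o['tool_rot']).as_matrix().T@(q-o['position'])*100)
"
```

```text
16.15 [ 0.4972 -0.0068  0.3019] [-0.9368  0.2382 -0.3095] [-0.065   0.0392 -0.0321] 0.023232361383755014
[-0.8576 -0.0975  3.181 ]
```

View pics/scenez16.png

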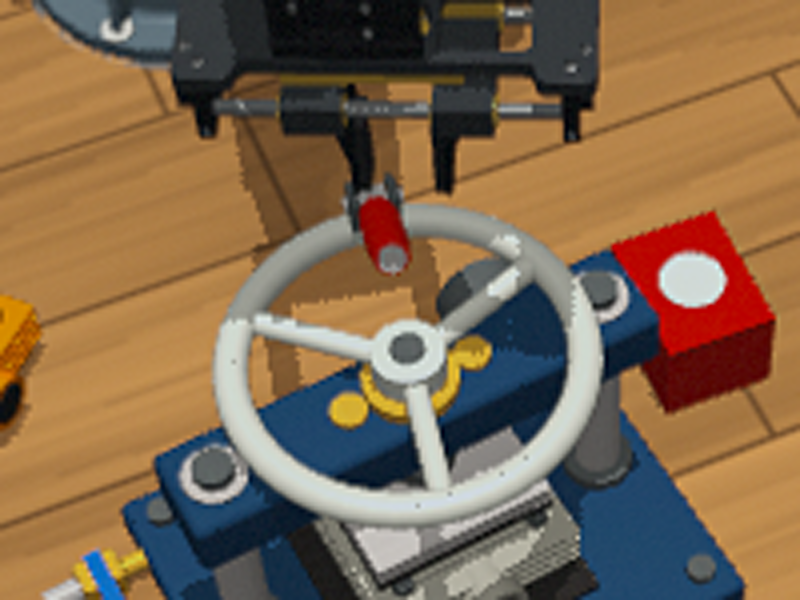

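```bash
python3 -c "
from tab import *
c=cam('scene')
for a in (155,165,168,172,176):
    a_=np.radians(a); r=np.array([np.cos(a_),np.sin(a_),0]); p=np.array([.537,-.0265,.230])+.088*r
    s=[np.array([.537,-.0265,.206])+.088*np.array([np.cos(a_+k),np.sin(a_+k),0]) for k in (np.pi/3,np.pi,-np.pi/3)]
    print(a,((proj(c,[p]+s)-[165,140])*4).round(0).tolist())
c0=c
print(np.array(c['t']).shape, robot.get_obs()['time'])
"
```

```text
155 [[416.0, 200.0], [269.0, 293.0], [400.0, 510.0], [560.0, 295.0]]
165 [[387.0, 202.0], [254.0, 315.0], [431.0, 508.0], [544.0, 276.0]]
168 [[378.0, 203.0], [250.0, 322.0], [441.0, 506.0], [538.0, 271.0]]
172 [[366.0, 205.0], [246.0, 331.0], [453.0, 504.0], [530.0, 264.0]]
176 [[355.0, 208.0], [243.0, 340.0], [465.0, 500.0], [522.0, 258.0]]
(3,) 16.2
```

```bash
python3 -c "
from tab import *
o=robot.get_obs(); a=np.radians(168.5); r=np.array([np.cos(a),np.sin(a),0]); t=np.radians(29)
q=np.array([.537,-.0265,.230])+.088*r+.045*(-r*np.cos(t)+np.array([0,0,1])*np.sin(t))-[0,0,.019]
R=Ro.from_quat(o['tool_rot']).as_matrix()
print(o['position'],q,R.T@(q-o['position'])*100,np.degrees(np.arctan2(R[1,1],R[0,1])))
c=cam('scene');W=cloud(c);i=c['color'].astype(int)
m=(i[...,0]>110)&(i[...,1]<70)&(i[...,2]<70)&(W[...,2]>.22)&(W[...,1]<.05)
P=W[m];print(len(P),P.mean(0))
"
```

```text
[ 0.4975 -0.0069  0.3021] [ 0.4893 -0.0168  0.2328] [ 0.2887 -1.2385  6.929 ] 64.63414892425033
131 [ 0.4894 -0.0197  0.2605]
```

{"method": "send_rows", "body": {
  "deltas": [
    {"tx": 0.3, "ty": -1.3, "tz": 0, "rx": 0, "ry": 0, "rz": -0.12},
    {"tx": 0.3, "ty": -1.3, "tz": 0, "rx": 0, "ry": 0, "rz": -0.24},
    {"tx": 0.3, "ty": -1.3, "tz": 0, "rx": 0, "ry": 0, "rz": -0.24},
    {"tx": 0.3, "ty": -1.3, "tz": 0, "rx": 0, "ry": 0, "rz": -0.24}
  ],
  "claw": 5
}}

```text
time: 16.58
position: [0.4903, -0.0178, 0.3032]
tool_rot: [0.103, 0.995, 0.0, -0.001]
ft_force: [-0.1, -0.6, 0.5]
grip_width: 0.0344
```

{"method": "send_rows", "body": {
  "deltas": [
    {"tx": 0, "ty": 0, "tz": 1.8, "rx": 0, "ry": 0, "rz": 0},
    {"tx": 0, "ty": 0, "tz": 3.5, "rx": 0, "ry": 0, "rz": 0},
    {"tx": 0, "ty": 0, "tz": 5.3, "rx": 0, "ry": 0, "rz": 0},
    {"tx": 0, "ty": 0, "tz": 6.8, "rx": 0, "ry": 0, "rz": 0},
    {"tx": 0, "ty": 0, "tz": 6.8, "rx": 0, "ry": 0, "rz": 0}
  ]
}}

```text
time: 17.0
position: [0.4884, -0.0172, 0.2329]
tool_rot: [0.102, 0.995, 0.001, -0.003]
ft_force: [-0.5, 0.9, 0.2]
grip_width: 0.0493
```

```bash
python3 -c "
from tab import *
zoom(17,(265,215))
"
```

```text
17.1 [ 0.4904 -0.0177  0.2355] [-0.0542  0.6167 -0.0526] [-0.0327  0.0007  0.049 ] 0.04971061071970249
```

View pics/scenez17.png

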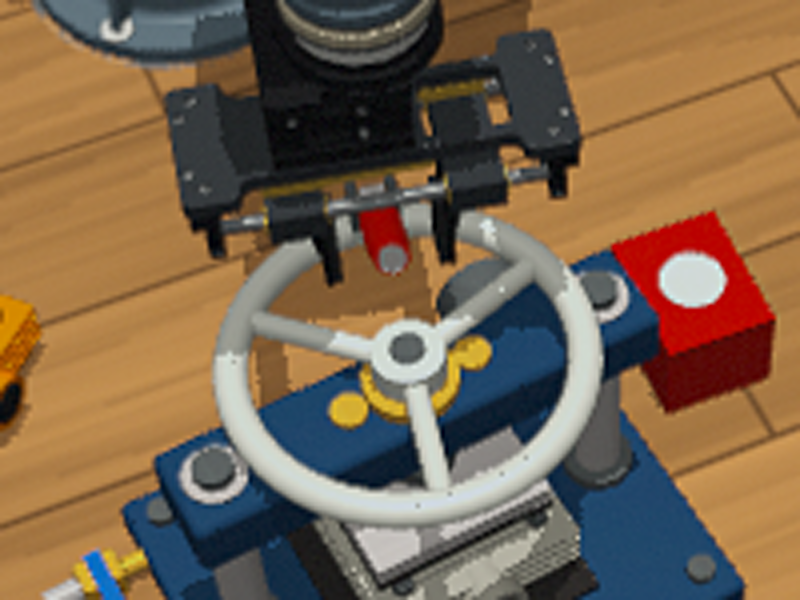

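{"method": "send_rows", "body": {
  "deltas": [
    {"tx": 0, "ty": 0, "tz": 0, "rx": 0, "ry": 0, "rz": 0},
    {"tx": 0, "ty": 0, "tz": 0, "rx": 0, "ry": 0, "rz": 0},
    {"tx": 0, "ty": 0, "tz": 0, "rx": 0, "ry": 0, "rz": 0},
    {"tx": 0, "ty": 0, "tz": 0, "rx": 0, "ry": 0, "rz": 0},
    {"tx": 0, "ty": 0, "tz": 0, "rx": 0, "ry": 0, "rz": 0}
  ],
  "claw": 1,
  "squeeze": 12
}}

```text
time: 17.52
position: [0.4907, -0.0179, 0.2363]
tool_rot: [0.101, 0.995, -0.0, 0.001]
ft_force: [-0.4, 0.6, 0.0]
grip_width: 0.024
```

{"method": "send_rows", "body": {
  "deltas": [
    {"tx": 0, "ty": 0, "tz": 0, "rx": 0, "ry": 0, "rz": 0},
    {"tx": 0, "ty": 0, "tz": 0, "rx": 0, "ry": 0, "rz": 0},
    {"tx": 0.54, "ty": 0, "tz": -0.77, "rx": 0, "ry": 0, "rz": 0},
    {"tx": 1.23, "ty": 0, "tz": -1.41, "rx": 0, "ry": 0, "rz": 0},
    {"tx": 2.04, "ty": 0, "tz": -1.9, "rx": 0, "ry": 0, "rz": 0}
  ]
}}

```text
time: 17.93
position: [0.4716, -0.0145, 0.2559]
tool_rot: [0.101, 0.995, -0.001, 0.002]
ft_force: [3.9, -2.3, -1.3]
grip_width: 0.0217
```

{"method": "send_rows", "body": {
  "deltas": [
    {"tx": 0.5, "ty": 0, "tz": -0.18, "rx": 0, "ry": 0, "rz": 0},
    {"tx": 0.96, "ty": 0, "tz": -0.32, "rx": 0, "ry": 0, "rz": 0},
    {"tx": 1.4, "ty": 0, "tz": -0.4, "rx": 0, "ry": 0, "rz": 0},
    {"tx": 1.9, "ty": 0, "tz": -0.42, "rx": 0, "ry": 0, "rz": 0},
    {"tx": 2.2, "ty": 0, "tz": -0.42, "rx": 0, "ry": 0, "rz": 0}
  ]
}}

```text
time: 18.35
position: [0.4515, -0.0105, 0.2614]
tool_rot: [0.101, 0.995, -0.001, 0.005]
ft_force: [4.6, -3.0, 6.3]
grip_width: 0.0217
```

```bash
python3 -c "
from tab import *
zoom(18,(265,215))
print(ft(robot.get_obs()))
"
```

```text
18.45 [ 0.451  -0.0105  0.2614] [ 3.8743 -4.0911  5.9536] [-0.6996 -0.6759  0.0392] 0.02187704268520204
(np.float64(169.4353871610077), np.float64(3.3114276272142202), np.float64(-4.558707307666986))
```

View pics/scenez18.png

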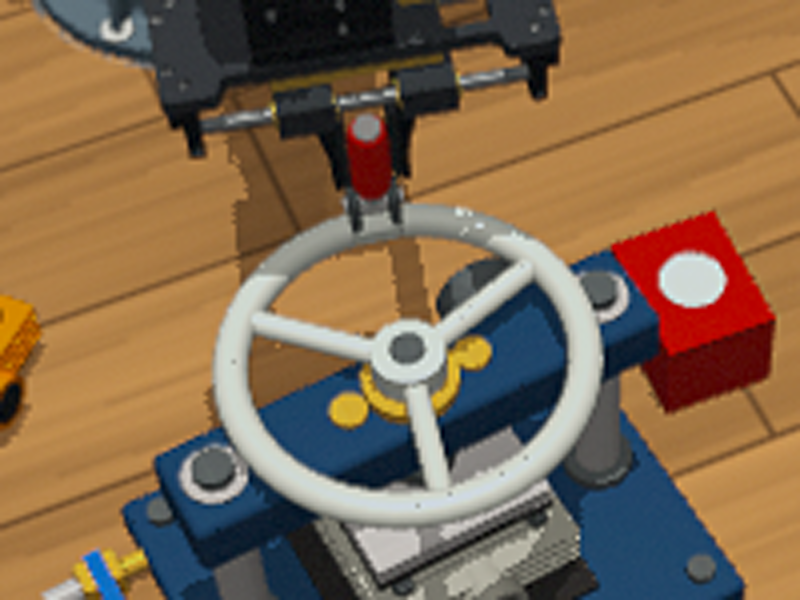

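```bash
python3 -c "
from tab import *
c=cam('scene')
a=np.radians(169); r=np.array([np.cos(a),np.sin(a),0]); p=np.array([.537,-.0265,.230])+.088*r
for th in(70,80,90,92):
    t=np.radians(th); d=-r*np.cos(t)+np.array([0,0,1])*np.sin(t)
    print(th,(proj(c,[p,p+.045*d,p+.076*d])-[165,140])*4)
"
```

```text
70 [[375.047  203.4372]
 [373.9841 173.7808]
 [373.2041 152.0518]]
80 [[375.047  203.4372]
 [370.9622 159.9977]
 [367.9778 128.287 ]]
90 [[375.047  203.4372]
 [368.0839 147.6486]
 [363.0246 107.1451]]
92 [[375.047  203.4372]
 [367.534  145.3869]
 [362.0821 103.2959]]
```

{"method": "send_rows", "body": {
  "deltas": [
    {"tx": 0.3, "ty": 0, "tz": 0, "rx": 0, "ry": 0, "rz": 0},
    {"tx": 0.6, "ty": 0, "tz": 0, "rx": 0, "ry": 0, "rz": 0},
    {"tx": 0.9, "ty": 0, "tz": 0, "rx": 0, "ry": 0, "rz": 0},
    {"tx": 1.2, "ty": 0, "tz": 0, "rx": 0, "ry": 0, "rz": 0},
    {"tx": 1.2, "ty": 0, "tz": 0, "rx": 0, "ry": 0, "rz": 0}
  ]
}}

```text
time: 18.92
position: [0.4389, -0.008, 0.2612]
tool_rot: [0.101, 0.995, -0.001, 0.004]
ft_force: [2.3, -3.5, 6.5]
grip_width: 0.0216
```

```bash
python3 -c "
from tab import *
zoom(19,(265,215))
print(ft(robot.get_obs()))
"
```

```text
19.0167 [ 0.439  -0.008   0.2612] [ 2.0271 -3.0837  7.8349] [-0.698  -0.5863  0.0124] 0.021789166117706774
(np.float64(169.3188726880895), np.float64(2.6545680633163964), np.float64(-2.5635718352924153))
```

View pics/scenez19.png

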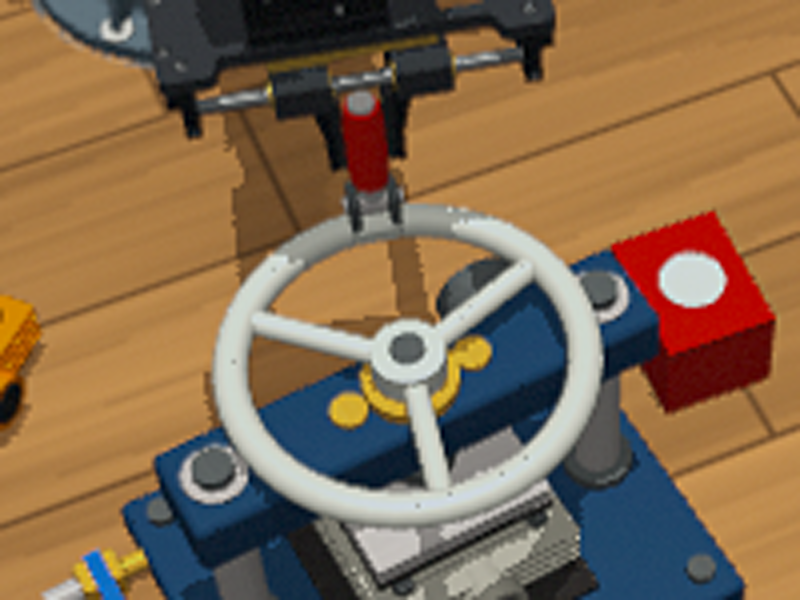

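{"method": "send_rows", "body": {
  "deltas": [
    {"tx": 0, "ty": 0, "tz": 0, "rx": 0, "ry": 0, "rz": 0},
    {"tx": 0, "ty": 0, "tz": 0, "rx": 0, "ry": 0, "rz": 0},
    {"tx": -0.5, "ty": 0, "tz": 0, "rx": 0, "ry": 0, "rz": 0},
    {"tx": -1.1, "ty": 0, "tz": 0, "rx": 0, "ry": 0, "rz": 0},
    {"tx": -1.1, "ty": 0, "tz": 0, "rx": 0, "ry": 0, "rz": 0}
  ],
  "claw": 3.5
}}

```text
time: 19.43
position: [0.4489, -0.0092, 0.2588]
tool_rot: [0.101, 0.995, 0.0, 0.0]
ft_force: [0.5, -0.7, -0.3]
grip_width: 0.0343
```

```bash
python3 -c "
from tab import *
zoom(20,(265,215))
print(ft(robot.get_obs()))
"
```

```text
19.5333 [ 0.448  -0.009   0.2586] [-0.2023  0.882   0.0519] [0.0388 0.0041 0.0006] 0.03431841971667727
(np.float64(168.87484957437402), np.float64(-0.8264221209566461), np.float64(0.3686787528410721))
```

View pics/scenez20.png

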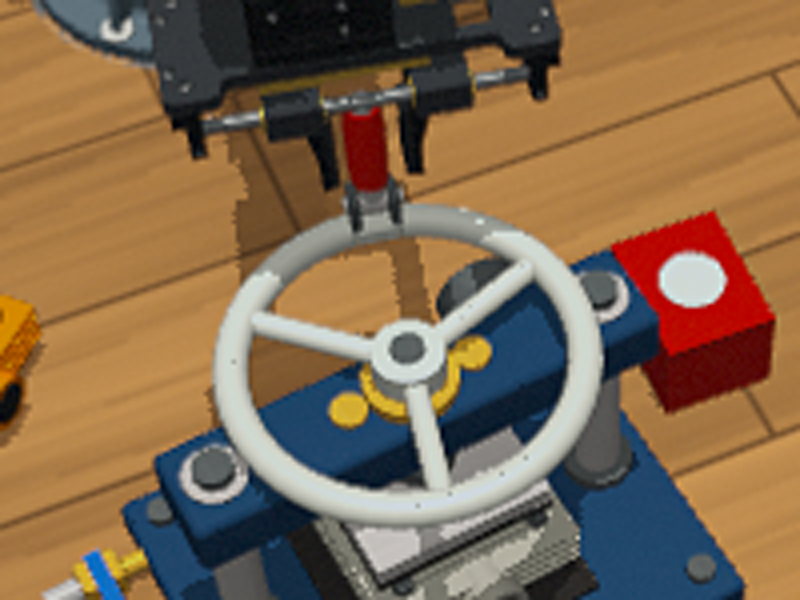

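{"method": "send_rows", "body": {
  "deltas": [
    {"tx": 0, "ty": 0, "tz": 0, "rx": 0, "ry": 0, "rz": 0},
    {"tx": 0, "ty": 0, "tz": 0, "rx": 0, "ry": 0, "rz": 0},
    {"tx": 0, "ty": 0, "tz": 0, "rx": 0, "ry": 0, "rz": 0},
    {"tx": 0, "ty": 0, "tz": 0, "rx": 0, "ry": 0, "rz": 0}
  ],
  "claw": 1,
  "squeeze": 25
}}

```text
time: 19.87
position: [0.4476, -0.0096, 0.2589]
tool_rot: [0.101, 0.995, -0.001, -0.0]
ft_force: [0.1, -2.5, -1.0]
grip_width: 0.0215
```

{"method": "send_rows", "body": {
  "deltas": [
    {"tx": -0.01, "ty": 0.46, "tz": 0, "rx": 0, "ry": 0, "rz": 0},
    {"tx": -0.05, "ty": 0.91, "tz": 0, "rx": 0, "ry": 0, "rz": 0}
  ]
}}

```text
time: 20.03
position: [0.4495, -0.0019, 0.2588]
tool_rot: [0.101, 0.995, -0.002, -0.001]
ft_force: [-2.6, -6.8, -0.0]
grip_width: 0.0215
```

```bash
python3 -c "
from tab import *
print(ft(robot.get_obs()))
"
```

```text
(np.float64(164.33203806274705), np.float64(7.264060590270969), np.float64(0.6354794985933525))
```

{"method": "send_rows", "body": {
  "deltas": [
    {"tx": -0.06, "ty": 0.46, "tz": 0, "rx": 0, "ry": 0, "rz": 0},
    {"tx": -0.14, "ty": 0.91, "tz": 0, "rx": 0, "ry": 0, "rz": 0}
  ]
}}

```text
time: 20.2
position: [0.4524, 0.0066, 0.2588]
tool_rot: [0.101, 0.995, -0.002, -0.001]
ft_force: [-3.2, -6.5, -0.2]
grip_width: 0.0217
```

```bash
python3 -c "
from tab import *
print(ft(robot.get_obs()))
"
```

```text
(np.float64(158.64701213609553), np.float64(7.242824375464978), np.float64(0.6343765509162185))
```

{"method": "send_rows", "body": {
  "deltas": [
    {"tx": -0.08, "ty": 0.3, "tz": 0, "rx": 0, "ry": 0, "rz": 0},
    {"tx": -0.14, "ty": 0.55, "tz": 0, "rx": 0, "ry": 0, "rz": 0},
    {"tx": -0.14, "ty": 0.55, "tz": 0, "rx": 0, "ry": 0, "rz": 0},
    {"tx": -0.14, "ty": 0.55, "tz": 0, "rx": 0, "ry": 0, "rz": 0}
  ]
}}

```text
time: 20.53
position: [0.4548, 0.012, 0.2588]
tool_rot: [0.101, 0.995, -0.002, -0.001]
ft_force: [-1.8, -5.8, 1.2]
grip_width: 0.0211
```

```bash
python3 -c "
from tab import *
print(ft(robot.get_obs()))
zoom(21,(265,215))
print(ft(robot.get_obs()))
"
```

```text
(np.float64(154.88403670809993), np.float64(5.998752406838674), np.float64(-0.7738626782302269))
20.6333 [0.4548 0.012  0.2587] [-2.7968 -5.0595  0.2714] [-0.9822  0.459  -0.0252] 0.021643585561322586
(np.float64(154.90393463755996), np.float64(5.768066526703209), np.float64(0.38685210881553767))
```

{"method": "send_rows", "body": {
  "deltas": [
    {"tx": 0, "ty": 0, "tz": 0, "rx": 0, "ry": 0, "rz": 0},
    {"tx": 0, "ty": 0, "tz": 0, "rx": 0, "ry": 0, "rz": 0},
    {"tx": 0, "ty": 0, "tz": 0, "rx": 0, "ry": 0, "rz": 0}
  ],
  "claw": 4.5
}}

```text
time: 20.88
position: [0.4559, 0.0135, 0.2589]
tool_rot: [0.101, 0.995, 0.0, -0.0]
ft_force: [0.4, -1.4, -1.8]
grip_width: 0.0346
```

```bash
python3 -c "
from tab import *
print(ft(robot.get_obs()))
zoom(22,(265,215))
"
```

```text
(np.float64(153.7503024639282), np.float64(1.0817750737814), np.float64(-0.9574723332703361))
20.9833 [0.4559 0.0136 0.2589] [-0.2306 -1.4418 -1.4528] [-0.236   0.0695  0.0001] 0.04040620094748432
```

View pics/scenez21.png

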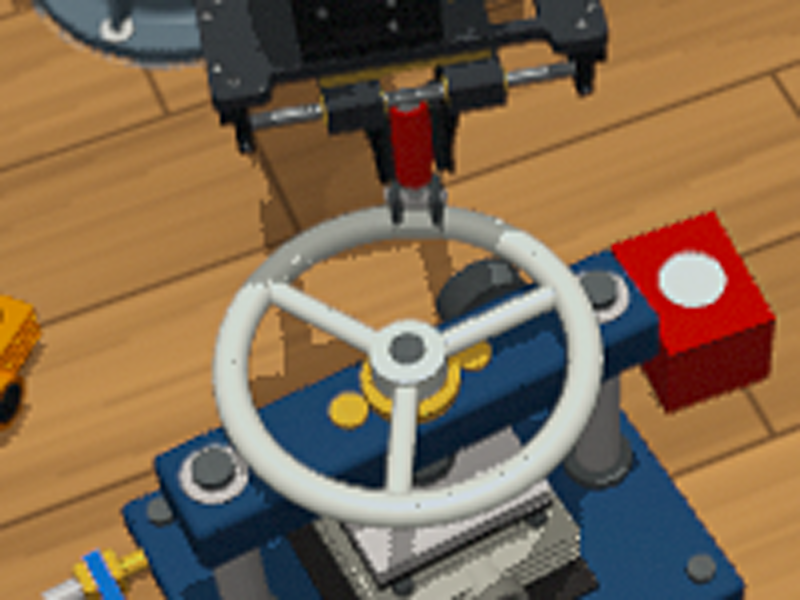

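View pics/scenez22.png

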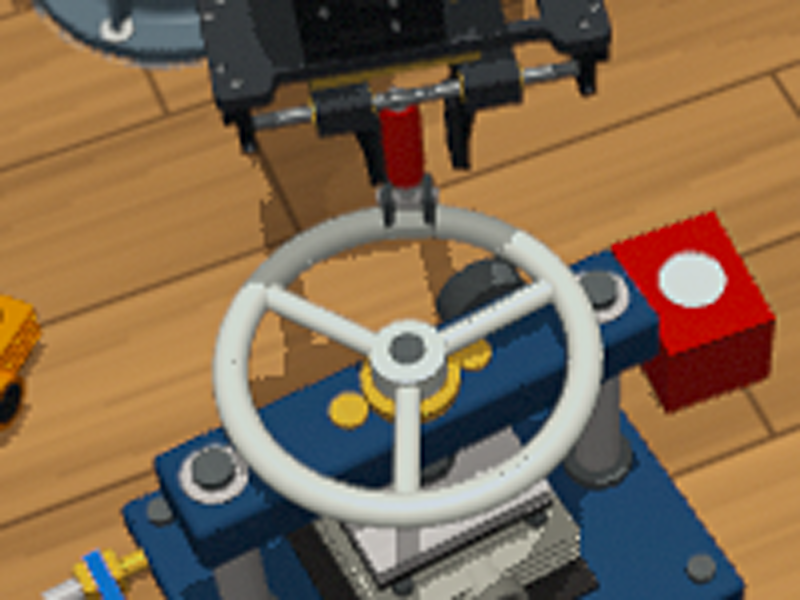

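{"method": "send_rows", "body": {
  "deltas": [
    {"tx": 0, "ty": 0, "tz": 0, "rx": 0, "ry": 0, "rz": 0},
    {"tx": 0, "ty": 0, "tz": 0, "rx": 0, "ry": 0, "rz": 0},
    {"tx": 0, "ty": 0, "tz": 0, "rx": 0, "ry": 0, "rz": 0},
    {"tx": 0, "ty": 0, "tz": 0, "rx": 0, "ry": 0, "rz": 0}
  ]
}}

```text
time: 21.32
position: [0.456, 0.0135, 0.259]
tool_rot: [0.101, 0.995, 0.0, 0.0]
ft_force: [-0.9, -1.7, -0.7]
grip_width: 0.0447
```

```bash
python3 -c "
from tab import *
print(ft(robot.get_obs()))
zoom(23,(265,215))
"
```

```text
(np.float64(153.71180704695237), np.float64(1.954317697262519), np.float64(0.02036494928059085))
21.4167 [0.456  0.0135 0.2589] [-0.7247 -0.893  -0.3651] [-0.1568  0.1007  0.0812] 0.04483995738813319
```

View pics/scenez23.png

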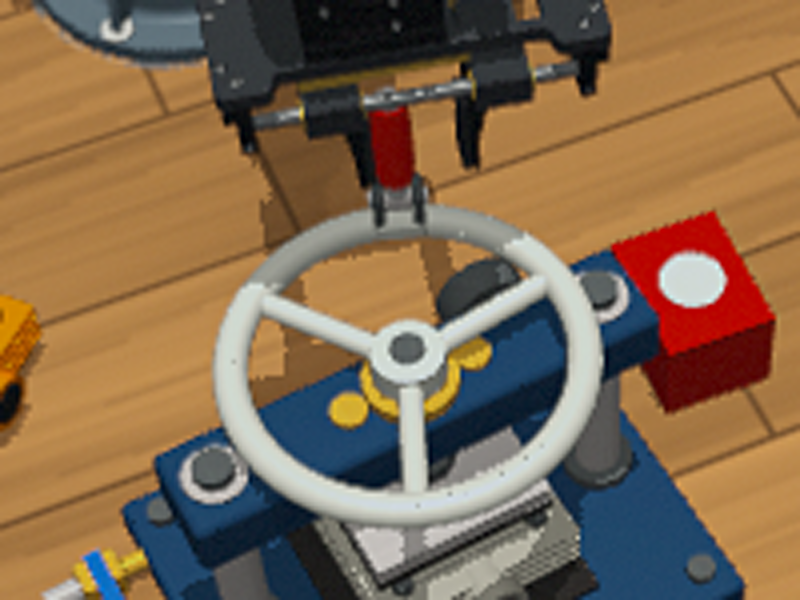

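{"method": "send_rows", "body": {
  "deltas": [
    {"tx": 0.04, "ty": -0.3, "tz": 0, "rx": 0, "ry": 0, "rz": 0},
    {"tx": 0.1, "ty": -0.7, "tz": 0, "rx": 0, "ry": 0, "rz": 0},
    {"tx": 0.2, "ty": -1.1, "tz": 0, "rx": 0, "ry": 0, "rz": 0},
    {"tx": 0.25, "ty": -1.4, "tz": 0, "rx": 0, "ry": 0, "rz": 0},
    {"tx": 0.25, "ty": -1.4, "tz": 0, "rx": 0, "ry": 0, "rz": 0}
  ]
}}

```text
time: 21.83
position: [0.4505, -0.0004, 0.259]
tool_rot: [0.102, 0.995, -0.0, 0.0]
ft_force: [-0.2, -0.5, -0.7]
grip_width: 0.0449
```

{"method": "send_rows", "body": {
  "deltas": [
    {"tx": 0, "ty": 0, "tz": 0, "rx": 0, "ry": 0, "rz": 0},
    {"tx": 0, "ty": 0, "tz": 0, "rx": 0, "ry": 0, "rz": 0},
    {"tx": 0, "ty": 0, "tz": 0, "rx": 0, "ry": 0, "rz": 0}
  ]
}}

```text
time: 22.08
position: [0.4508, 0.0002, 0.259]
tool_rot: [0.101, 0.995, 0.0, 0.0]
ft_force: [-0.1, 0.3, -0.1]
grip_width: 0.0448
```

```bash
python3 -c "
from tab import *
print(ft(robot.get_obs()))
zoom(24,(265,215))
"
```

```text
(np.float64(162.7669336868896), np.float64(-0.26138720834324863), np.float64(0.14383564422398992))
22.1833 [0.4507 0.0003 0.2589] [ 0.736  -0.2441 -0.2869] [-0.0209  0.0393  0.0093] 0.04485845927364901
```

View pics/scenez24.png

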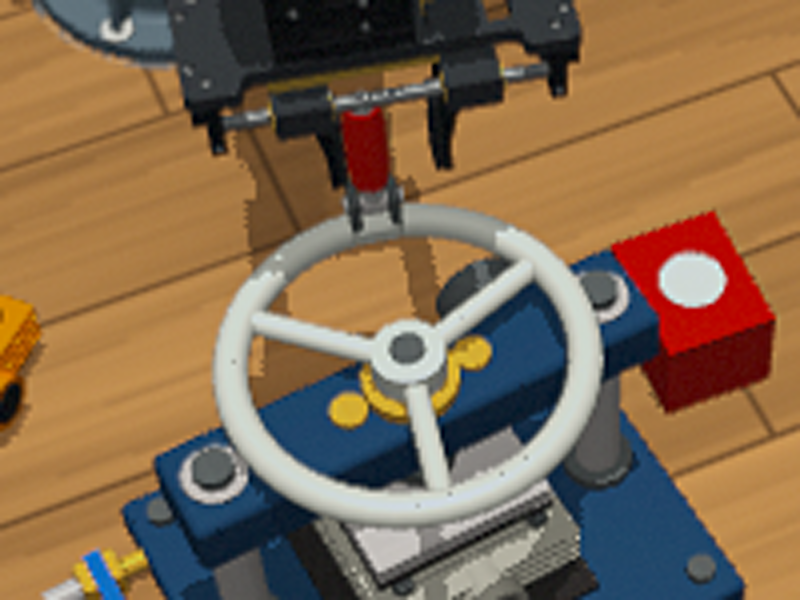

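{"method": "send_rows", "body": {
  "deltas": [
    {"tx": 0, "ty": -0.5, "tz": -3.5, "rx": 0, "ry": 0, "rz": 0},
    {"tx": 0, "ty": -0.9, "tz": -7, "rx": 0, "ry": 0, "rz": 0},
    {"tx": 0, "ty": -0.9, "tz": -7, "rx": 0, "ry": 0, "rz": 0},
    {"tx": 2.8, "ty": -0.9, "tz": -7, "rx": 0, "ry": 0, "rz": 0},
    {"tx": 3.5, "ty": -0.9, "tz": -7, "rx": 0, "ry": 0, "rz": 0}
  ]
}}

```text
time: 22.6
position: [0.4118, -0.0006, 0.3288]
tool_rot: [0.101, 0.995, 0.0, -0.001]
ft_force: [-0.7, 1.4, -1.1]
grip_width: 0.0449
```

{"method": "send_rows", "body": {
  "deltas": [
    {"tx": 0, "ty": 0, "tz": 0, "rx": 0, "ry": 0, "rz": 0},
    {"tx": 0, "ty": 0, "tz": 0, "rx": 0, "ry": 0, "rz": 0},
    {"tx": 0, "ty": 0, "tz": 1, "rx": 0, "ry": 0, "rz": 0},
    {"tx": 0, "ty": 0, "tz": 3, "rx": 0, "ry": 0, "rz": 0},
    {"tx": 0, "ty": 0, "tz": 5, "rx": 0, "ry": 0, "rz": 0}
  ],
  "claw": 0
}}

```text
time: 23.02
position: [0.4166, -0.002, 0.2787]
tool_rot: [0.101, 0.995, -0.0, 0.002]
ft_force: [1.0, 0.3, -0.2]
grip_width: 0.0194
```

{"method": "send_rows", "body": {
  "deltas": [
    {"tx": 0, "ty": 0, "tz": 1.4, "rx": 0, "ry": 0, "rz": 0},
    {"tx": 0, "ty": 0, "tz": 1.4, "rx": 0, "ry": 0, "rz": 0},
    {"tx": 0, "ty": 0, "tz": 1.4, "rx": 0, "ry": 0, "rz": 0}
  ]
}}

```text
time: 23.27
position: [0.4151, -0.0017, 0.2643]
tool_rot: [0.101, 0.995, 0.0, -0.001]
ft_force: [-0.3, 0.4, 0.3]
grip_width: 0.0024
```

```bash
python3 -c "
from tab import *
print(ft(robot.get_obs()))
zoom(25,(265,215))
o=robot.get_obs();a=np.radians(168.5);d=o['position'][:2]-np.array([.537,-.0265]);print(d@[np.cos(a),np.sin(a)],d@[np.sin(a),-np.cos(a)])
"
```

```text
(np.float64(168.50132808207235), np.float64(-0.3385471465287702), np.float64(0.36768834171344755))
23.3667 [ 0.4159 -0.0019  0.2656] [0.4927 0.1831 1.1218] [0.0321 0.0034 0.0114] 0.0010261987100768448
0.12357939030057002 -4.8087375086357504e-05
```

View pics/scenez25.png

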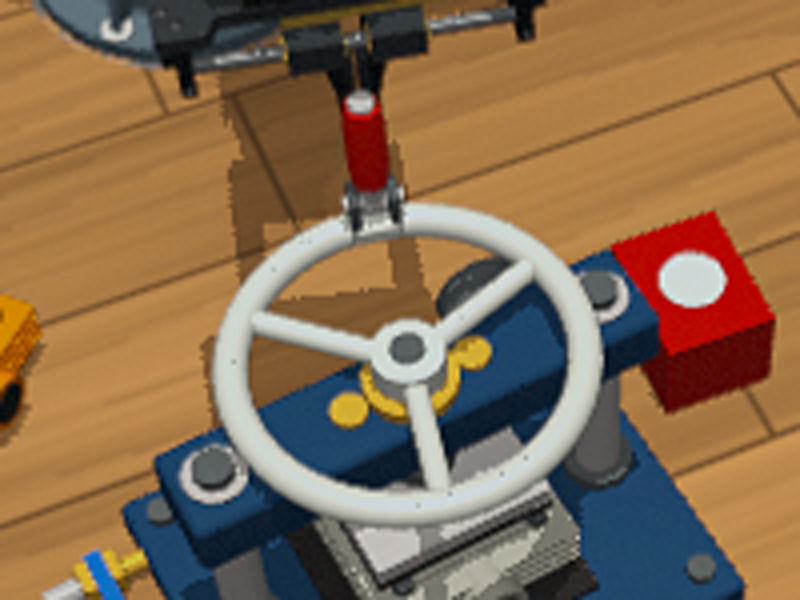

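{"method": "send_rows", "body": {
  "deltas": [
    {"tx": -1, "ty": 0, "tz": 0, "rx": 0, "ry": 0, "rz": 0},
    {"tx": -1.9, "ty": 0, "tz": 0, "rx": 0, "ry": 0, "rz": 0},
    {"tx": -2.8, "ty": 0, "tz": 0, "rx": 0, "ry": 0, "rz": 0},
    {"tx": -3.7, "ty": 0, "tz": 0, "rx": 0, "ry": 0, "rz": 0},
    {"tx": -4.6, "ty": 0, "tz": 0, "rx": 0, "ry": 0, "rz": 0}
  ]
}}

```text
time: 23.78
position: [0.4608, -0.0111, 0.2651]
tool_rot: [0.101, 0.995, 0.0, 0.0]
ft_force: [-1.6, 0.6, 1.2]
grip_width: 0.0006
```

{"method": "send_rows", "body": {
  "deltas": [
    {"tx": -0.9, "ty": 0, "tz": 0, "rx": 0, "ry": 0, "rz": 0},
    {"tx": -1.8, "ty": 0, "tz": 0, "rx": 0, "ry": 0, "rz": 0},
    {"tx": -2.7, "ty": 0, "tz": 0, "rx": 0, "ry": 0, "rz": 0},
    {"tx": -2.7, "ty": 0, "tz": 0, "rx": 0, "ry": 0, "rz": 0}
  ]
}}

```text
time: 24.12
position: [0.4888, -0.017, 0.2651]
tool_rot: [0.101, 0.995, -0.0, 0.001]
ft_force: [-0.2, -1.0, 0.5]
grip_width: 0.0005
```

```bash
python3 -c "
from tab import *
print(ft(robot.get_obs()))
zoom(26,(265,215))
o=robot.get_obs();a=np.radians(168.5);d=o['position'][:2]-np.array([.537,-.0265]);print(d@[np.cos(a),np.sin(a)],d@[np.sin(a),-np.cos(a)])
"
```

```text
(np.float64(168.90294390969058), np.float64(1.0284598553690079), np.float64(-0.03954230110962187))
24.2167 [ 0.4866 -0.0164  0.2648] [ 0.2039 -0.1122 -0.2779] [0.0399 0.0161 0.0759] 0.0002846045971938459
0.05141101798633395 -0.00014691973027696078
```

View pics/scenez26.png

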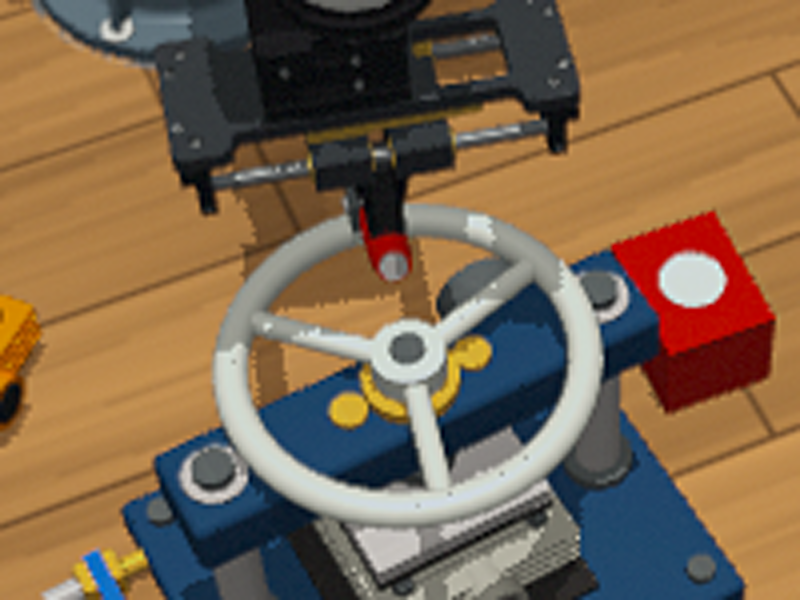

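{"method": "send_rows", "body": {
  "deltas": [
    {"tx": 0, "ty": 0, "tz": 0.6, "rx": 0, "ry": 0, "rz": 0},
    {"tx": 0, "ty": 0, "tz": 1.2, "rx": 0, "ry": 0, "rz": 0},
    {"tx": 0, "ty": 0, "tz": 1.7, "rx": 0, "ry": 0, "rz": 0},
    {"tx": 0, "ty": 0, "tz": 2.1, "rx": 0, "ry": 0, "rz": 0},
    {"tx": 0, "ty": 0, "tz": 2.1, "rx": 0, "ry": 0, "rz": 0}
  ]
}}

```text
time: 24.63
position: [0.4852, -0.016, 0.2428]
tool_rot: [0.101, 0.995, 0.0, -0.001]
ft_force: [0.2, 0.0, 0.6]
grip_width: 0.0004
```

```bash
python3 -c "
from tab import *
zoom(27,(265,215))
"
```

```text
24.7333 [ 0.4856 -0.0161  0.2435] [ 0.0331  0.1633 -0.4646] [ 0.0433  0.0057 -0.0284] 0.0003920078940860865
```

View pics/scenez27.png

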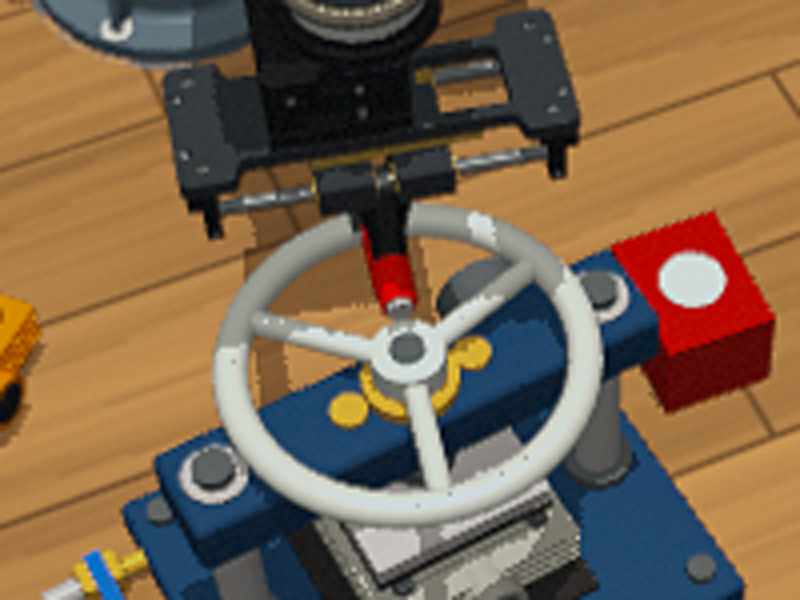

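{"method": "send_rows", "body": {
  "deltas": [
    {"tx": 0, "ty": 0, "tz": 0.15, "rx": 0, "ry": 0, "rz": 0},
    {"tx": 0, "ty": 0, "tz": 0.3, "rx": 0, "ry": 0, "rz": 0},
    {"tx": 0, "ty": 0, "tz": 0.3, "rx": 0, "ry": 0, "rz": 0}
  ]
}}

```text
time: 24.98
position: [0.4863, -0.0163, 0.2417]
tool_rot: [0.101, 0.995, -0.0, 0.0]
ft_force: [-0.8, 1.1, 5.5]
grip_width: 0.0001
```

{"method": "send_rows", "body": {
  "deltas": [
    {"tx": 0, "ty": 0, "tz": 0.1, "rx": 0, "ry": 0, "rz": 0},
    {"tx": 0, "ty": 0, "tz": 0.2, "rx": 0, "ry": 0, "rz": 0},
    {"tx": 0, "ty": 0, "tz": 0.2, "rx": 0, "ry": 0, "rz": 0}
  ]
}}

```text
time: 25.23
position: [0.4865, -0.0164, 0.241]
tool_rot: [0.101, 0.995, -0.0, 0.001]
ft_force: [-3.6, 0.3, 13.9]
grip_width: 0.0008
```

{"method": "send_rows", "body": {
  "deltas": [
    {"tx": 0, "ty": 0, "tz": -2, "rx": 0, "ry": 0, "rz": 0},
    {"tx": 0, "ty": 0, "tz": -6, "rx": 0, "ry": 0, "rz": 0},
    {"tx": 0, "ty": 0, "tz": -10, "rx": 0, "ry": 0, "rz": 0},
    {"tx": 3.5, "ty": 0, "tz": -12, "rx": 0, "ry": 0, "rz": 0},
    {"tx": 4, "ty": 4, "tz": -12, "rx": 0, "ry": 0, "rz": 0}
  ]
}}

```text
time: 25.65
position: [0.4544, 0.0264, 0.3641]
tool_rot: [0.105, 0.994, -0.002, 0.004]
ft_force: [0.2, 0.2, -0.9]
grip_width: 0.0005
```

{"method": "send_rows", "body": {
  "deltas": [
    {"tx": 0, "ty": 4, "tz": 0, "rx": 0, "ry": 0, "rz": 0},
    {"tx": 0, "ty": 8, "tz": 0, "rx": 0, "ry": 0, "rz": 0},
    {"tx": 0, "ty": 12, "tz": 0, "rx": 0, "ry": 0, "rz": 0},
    {"tx": 0, "ty": 16, "tz": 0, "rx": 0, "ry": 0, "rz": 0},
    {"tx": 0, "ty": 20, "tz": 0, "rx": 0, "ry": 0, "rz": 0}
  ]
}}

```text
time: 26.07
position: [0.4951, 0.2288, 0.3591]
tool_rot: [0.101, 0.995, -0.0, 0.0]
ft_force: [1.6, -0.1, 0.1]
grip_width: 0.0007
```

```bash
python3 -c "
from tab import *
zoom(28,(265,230))
for n in('scene','top'):
    c=cam(n); save(c,n+'_end.png')
c=cam('scene')
a=np.radians(168.5); r=np.array([np.cos(a),np.sin(a),0]); p=np.array([.537,-.0265,.230])+.088*r
for th in(0,5,10):
    t=np.radians(th); d=-r*np.cos(t)+np.array([0,0,1])*np.sin(t)
    print(th,((proj(c,[p,p+.076*d])-[165,155])*4).tolist())
W=cloud(c);i=c['color'].astype(int)
m=(i[...,0]>110)&(i[...,1]<70)&(i[...,2]<70)&(W[...,2]>.22)&(W[...,1]<.05)&(W[...,2]<.3)
P=W[m];s=(P[:,:2]-p[:2])@(-r[:2]);print(len(P),np.degrees(np.arctan(np.polyfit(s,P[:,2],1)[0])),P[:,2].max(),s.min(),s.max())
"
```

```text
26.1667 [0.4956 0.232  0.3586] [-0.541  -1.3357  0.1156] [-0.0625  0.0145  0.0006] 0.00033503932813415833
0 [[376.4904634305931, 143.17484242025432], [402.43552986543637, 257.0978399866019]]
5 [[376.4904634305931, 143.17484242025432], [401.4276281566797, 248.88715777903985]]
10 [[376.4904634305931, 143.17484242025432], [400.2126096059137, 239.7645235785933]]
221 0.06495594878914439 0.24483400192084212 0.008331886432845896 0.07139136252943364
```

View pics/scenez28.png

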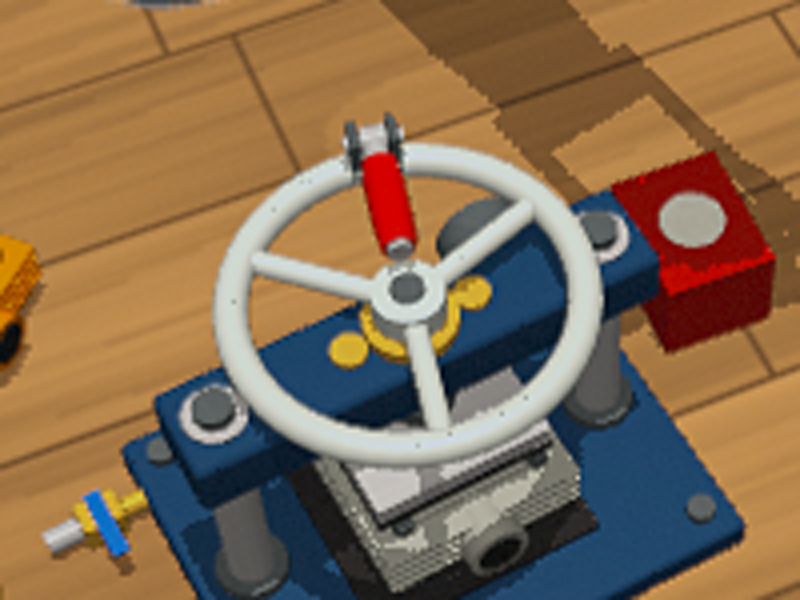

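View pics/scene_end.png

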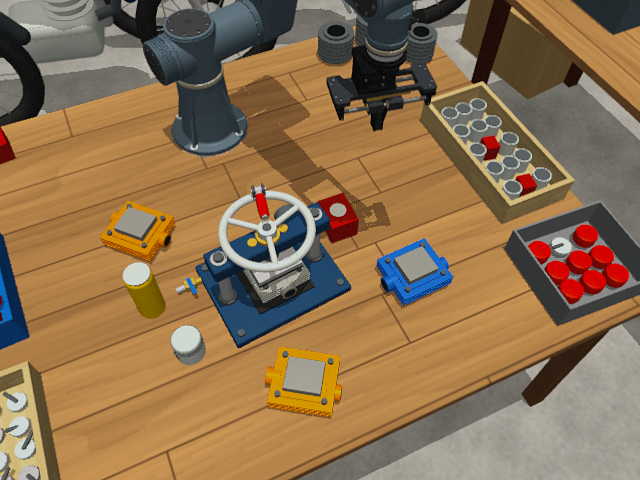

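View pics/top_end.png

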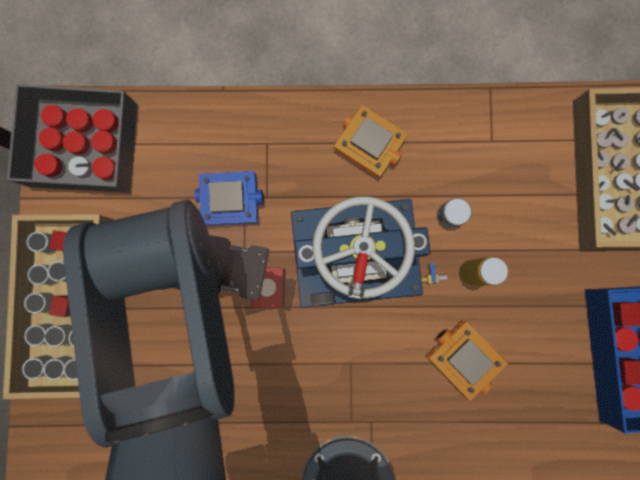

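```bash
python3 -c "
from rig import robot
print(robot.hand_in())"
```

```text
the job is handed in; nothing more can be done
None
```

The head is clamped, the handle is folded flat in the wheel, and the job is handed in at about 26 s. One thing is less certain than I would like: the wheel sprang back about 13° from its tightest point when I let go.

- **Cranking:** I swung the handle up to its stop and turned it clockwise about 1.4 turns to contact. The force at the handle rose from about 3.5 N to about 8 N, well below the crush mark.
- **First fold:** My first try at folding slipped at about 29°, and the wheel then backed off about 13°. I raised the handle to its stop again, re-tightened to over 7 N and released.
- **Spring-back:** The wheel returned to the same angle, about 168°, and stayed there while I folded the handle. By my estimate it rests 0.07 to 0.1 turn past touching, roughly at the "firm" mark. The clamp force could not be measured directly.
- **Folding:** I pushed the handle in and down with closed fingers until it met its stop at about 14 N.

In the last pictures:
- The depth fit puts the handle within 0.1° of level.
- The plate is down on the head.
- The head and the other things on the table look unmoved.
- The robot is clear of everything.

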